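Assemble a filter crucible on its nested adapters

TASK

Set up the filtration stand: seat the large orange adapter in the mouth of the fixed steel receiver, then nest the medium blue adapter in it, then the small green adapter in that, and finally seat the white crucible in the green adapter. Press each piece home only lightly, upright and with its collar resting flat on the piece below, before fetching the next; let go of everything at the end and leave the petri dish, the timer and the wash bottle where they are.

Things in the scene. Friction and masses are not known exactly. Their poses are not given: they have to be found in the camera images.
- receiver: fixed round steel filtration receiver, foot 94 mm wide, upper part 76 mm wide, flat top 60 mm above the worktop, small hose nozzle on its side (22 mm up, reaching 57 mm along its -x). In the top, on the axis, a tapered mouth 45 mm wide at the top, 36 mm at its floor 23 mm down. Origin: centre of the underside, z up
- adapter_large: loose hollow tapered orange adapter, largest of three, 43 mm tall, narrow end down: outside a cone 32 mm wide at the bottom, 40 mm at 20 mm height; above that a straight collar 66 mm wide (the grip). Tapered socket in its top 41.2 mm wide at the mouth, 21 mm deep, small drain hole. Origin: centre of the underside, z up. Seated, its collar rests on the receiver's top (origin 40 mm above the receiver's), 2.5 mm play all round
- adapter_medium: loose hollow tapered blue adapter, middle one of three, 43 mm tall, narrow end down: outside a cone 28 mm wide at the bottom, 36 mm at 20 mm height; above that a straight collar 57 mm wide (the grip). Tapered socket in its top 37.2 mm wide at the mouth, 21 mm deep, small drain hole. Origin: centre of the underside, z up. Seated, its collar rests on the orange collar (origin 23 mm above the orange one's), 2.5 mm play all round
- adapter_small: loose hollow tapered green adapter, smallest of three, 43 mm tall, narrow end down: outside a cone 24 mm wide at the bottom, 32 mm at 20 mm height; above that a straight collar 48 mm wide (the grip). Tapered socket in its top 33.2 mm wide at the mouth, 21 mm deep, small drain hole. Origin: centre of the underside, z up. Seated, its collar rests on the blue collar (origin 23 mm above the blue one's), 2.5 mm play all round
- crucible: loose white filter crucible, 58 mm tall, on a narrow tapered foot 20 mm wide at the bottom, 28 mm at 20 mm height; above that a straight open cup 43 mm wide outside, wall 3 mm, gripped across its outside. Origin: centre of the foot's underside, z up. Seated, the cup's underside rests on the green collar (origin 23 mm above the green adapter's), 2.5 mm play all round
- petri_dish: bystander: closed round petri dish with pinkish agar, 88 mm wide, 16 mm high, loose. Origin: centre of the underside
- timer: bystander: small white lab timer with grey and red keys, 64x62x20 mm, loose. Origin: centre of the underside
- wash_bottle: bystander: white wash bottle with blue cap and bent spout, 66x97 mm, 173 mm tall, loose. Origin: centre of the underside
Things that resemble listed ones, but are neither listed nor needed, are in the scene too. Leave any yellow look-alike of the adapter_large alone.

How it is judged (in metres and radians):
On the way, in this order (a step that is already met when the one before it is completed fails the run):
1. the large orange adapter is seated in the receiver's mouth (z of adapter_large in the frame of receiver between 0.0375 and 0.0425 m and horizontal distance between adapter_large and receiver below 0.006 m and angle between adapter_large's own z axis and vertical below 0.07 rad), for 0.2 s.
2. the medium blue adapter is nested in the orange one (z of adapter_medium in the frame of adapter_large between 0.0205 and 0.0255 m and horizontal distance between adapter_medium and adapter_large below 0.006 m and angle between adapter_medium's own z axis and vertical below 0.07 rad), for 0.2 s.
3. the small green adapter is nested in the blue one (z of adapter_small in the frame of adapter_medium between 0.0205 and 0.0255 m and horizontal distance between adapter_small and adapter_medium below 0.006 m and angle between adapter_small's own z axis and vertical below 0.07 rad), for 0.2 s.
4. the white crucible is seated in the green adapter (z of crucible in the frame of adapter_small between 0.0205 and 0.0255 m and horizontal distance between crucible and adapter_small below 0.006 m and angle between crucible's own z axis and vertical below 0.07 rad), for 0.2 s.
At the end, for the whole second after the job is handed in: Orange adapter in the receiver, blue in orange, green in blue, crucible in green: each origin at its seated height above the piece below (40, 23, 23, 23 mm) within 2.5 mm, within 6 mm of that piece's axis and upright within 4 degrees, all at rest and released (all of step 1 and all of step 2 and all of step 3 and all of step 4 and linear speed of each of adapter_large, adapter_medium, adapter_small, crucible below 0.02 m/s and angular speed of each of adapter_large, adapter_medium, adapter_small, crucible below 0.2 rad/s and contact force between each of adapter_large, adapter_medium, adapter_small, crucible and the fingers below 0.05 N); the robot touches nothing.
It fails at once if a piece is rammed: more than 35 N between it and the piece below (contact force between adapter_large and receiver above 35 N or contact force between adapter_medium and adapter_large above 35 N or contact force between adapter_small and adapter_medium above 35 N or contact force between crucible and adapter_small above 35 N).
It fails at once if a bystander (petri dish, timer or wash bottle) is pushed more than 25 mm or tipped (distance of any of petri_dish, timer, wash_bottle from where it was at the start of the episode above 0.025 m or angle between any of petri_dish, timer, wash_bottle's own z axis and vertical above 0.35 rad).
It also fails if it takes over 125 s, if anything falls off the work surface, if the arm or the gripper's body presses on something with over 40 N, if the wrist force passes 120 N, or if a joint passes its speed limit or range.

ROBOT

A 7-joint arm with a two-finger parallel gripper is mounted at the origin on a cart in front of the work surface, level with it; the furniture and walls round the work are solid. World frame = base frame: x ahead of the robot, y to its left, z up, the work surface at z = 0. Lengths are in m, angles in degrees, forces in N, time in s.
With the tool pointing down it reaches from about 0.4 to 0.9 m from the base axis. Payload 5.6 kg.
Tool frame: the origin (TCP) lies at the centre of the arm's flange, where the gripper is bolted on; the fingertips stand 190 mm ahead of it and the grasp point (between the pads) lies 171 mm ahead of it; z points along the fingers, y is the direction in which the jaws open and shut (so a half turn about z gives the same grasp; the last joint's range is limited). The gripper opens to 92 mm and grips with 3 to 60 N. Pads are 20 mm wide; open, the fingers measure 128 mm over their backs; the gripper's body (75 mm by 189 mm) begins 69 mm behind the grasp point.
Start: joints at [-79.527, 26.786, -0.665, 91.828, 0.344, 61.387, -3.226], TCP at [0.146, 0.633, 0.405] pointing down, gripper open.
Joint ranges: [-144.91, 144.91], [-17.63, 115.5], [-89.93, 88.59], [15.96, 139.68], [-74.01, 254.01], [8.47, 105.57], [-167.45, 167.45]. Speed limits (degrees/s): [147.25, 147.25, 180, 180, 180, 180, 180].

INTERFACE

Orientations are given as [roll, pitch, yaw] about the fixed x, y, z axes, in that order (R = Rz(yaw) Ry(pitch) Rx(roll)).
In Python, from station import sense, camera, calibration, finish_job gives the robot as it stands.
- The arm moves only by the tool carry_out, never from a script. Its arguments are lists of equal length, an entry for each row: "offset": the shift along the tool's x, y, z in m, a list of three; "rotation": the turn, a rotation vector about the tool's x, y, z in degrees, a list of three; "gripper": the closure, from 0 (fully open) to 1 (shut). A call has 1 to 20 rows; each row shifts and turns the pose as measured when the row begins, along the tool's axes as they then stand; what a row does not reach is not made up. A row lasts 1/10 s, in which the tool goes at most 50 mm and 8.59 degrees, less where a joint would pass 70% of its speed; a pose out of reach is approached as far as the arm can. A call is refused whole if a number of a shift passes 0.05 or a number of a turn 8.59, either way. A call with a gripper value outside its range is refused whole. The fingers move at their own pace and stop on an object; the grip force is fixed at half the most. Time passes only in rows, so rows that do not move let the fingers close. It gives the time, the measured TCP pose, the force and the opening at its end, in the units of the state.
- sense(): the state, without advancing time (a new reading comes with each control period).
- camera(name): name is "scene" or "top" or "wrist"; returns the picture (480x640x3 uint8, blue, green, red); there is no depth.
- calibration(name): a dict with "fx", "fy", "cx", "cy" (pixels), "dist" ([k1, k2, p1, p2, k3] as OpenCV has them; the pictures are not rectified), "T" (4x4, takes a point from camera to world coordinates). Camera axes: x right, y down, z forward; pixel columns grow to the right and rows downward; lengths in m; the calibration is good to about 2 mm. A picture is of the moment at which its call begins: read the wrist's pose just before it. calibration takes no time and is no camera call; for the wrist camera it gives the pose at the moment of the call.
- finish_job(): hands the job in, once; it reports no verdict.
The state is a dict: "time": time; "joints": joint angles; "qvel": joint speeds; "joint_torque": joint torques, N m; "tool_pos": TCP position; "orientation": TCP orientation; "force": force on the tool from outside, world axes, zero at the start; "torque": the same for the moment, N m; "opening": finger opening in m.
Only numpy, scipy, OpenCV 4.12 (cv2) and the standard library are available. Lean on these libraries where they do the work, as an engineer would, in place of code of your own. Each camera call takes 0.05 s, during which the arm holds its last target. There are 200 camera calls.

## Working session

There is one attempt and no reset: what is moved stays moved. The work goes in short steps, Python scripts to look and compute and a tool call to move; the robot and the scene stay as the last step left them, time stands still between calls to the robot, and variables do not carry over. Pictures are saved under pics/ and viewed, about 12 in all and at most 16, crops included, and the job is handed in when it is done.

Besides the shell and the picture viewer there is one more tool, called after "Emit:" as name(argument=value, ...) on one line, values as JSON. carry_out: Moves the arm, as the interface text tells. Its arguments: {"type":"object","properties":{"offset":{"type":"array"},"rotation":{"type":"array"},"gripper":{"type":"array"}},"required":["offset","rotation","gripper"]}

```bash
mkdir -p pics; ls; python3 - <<'E'
from station import sense,camera,calibration
import cv2,numpy as np
np.set_printoptions(precision=4,suppress=True)
s=sense();print(s)
for n in("scene","top"):
    c=calibration(n);print(n,c)
    cv2.imwrite(f"pics/{n}0.png",camera(n))
E
```

```text
pics
{'time': 0.0, 'joints': array([-79.5278,  26.8363,  -0.6629,  91.882 ,   0.3451,  61.3887,
        -3.2248]), 'qvel': array([ 0.1455, -0.0614, -0.1169, -0.0163,  0.0266, -0.0537,  0.0103]), 'joint_torque': array([  0.0008, -52.0559,  -0.0124, -24.3753,  -0.0568,   0.0171,
         0.0002]), 'tool_pos': array([0.1455, 0.6332, 0.4037]), 'orientation': array([-179.8954,    0.0093,  167.0603]), 'force': array([-0.6156, -1.4556,  0.4886]), 'torque': array([-0.0804,  0.0258,  0.0142]), 'opening': 0.09176211873983034}
scene {'fx': 601.4490128311714, 'fy': 601.4490128311714, 'cx': 317.12173466462104, 'cy': 227.9050860966021, 'dist': array([-0.012,  0.   ,  0.   ,  0.   ,  0.   ]), 'T': array([[ 0.6305, -0.4478,  0.634 , -0.3318],
       [-0.7762, -0.3581,  0.519 , -0.6967],
       [-0.0054, -0.8193, -0.5734,  0.862 ],
       [ 0.    ,  0.    ,  0.    ,  1.    ]])}
top {'fx': 510.76640584495937, 'fy': 510.76640584495937, 'cx': 325.2556779379374, 'cy': 240.80514347692213, 'dist': array([-0.0753,  0.    ,  0.    ,  0.    ,  0.    ]), 'T': array([[ 0.0095, -0.9965,  0.0834,  0.44  ],
       [-0.9999, -0.0091,  0.0052,  0.0351],
       [-0.0044, -0.0834, -0.9965,  1.4935],
       [ 0.    ,  0.    ,  0.    ,  1.    ]])}
```

View pics/scene0.png

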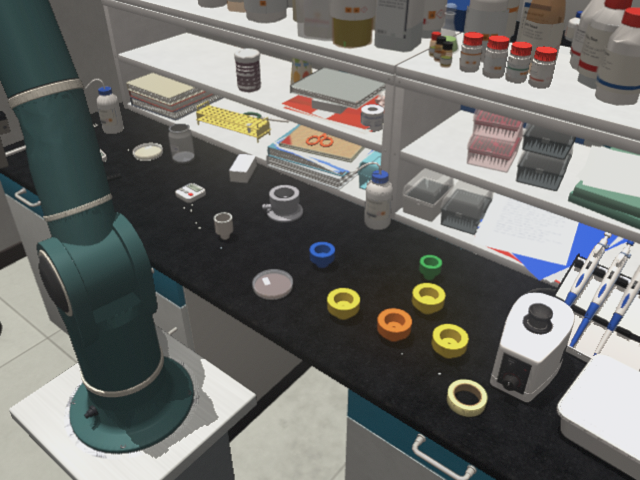

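View pics/top0.png

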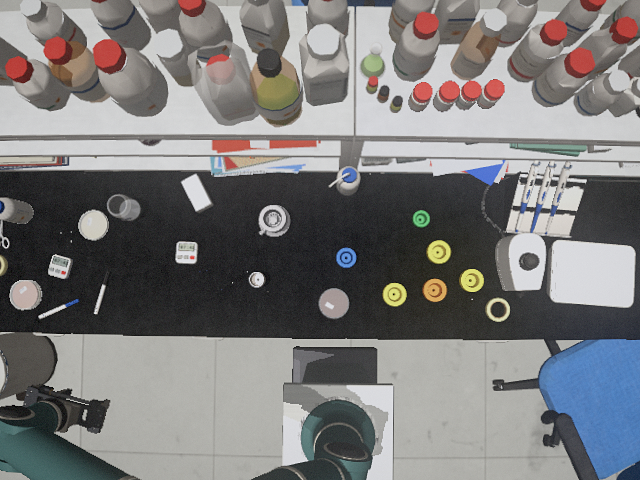

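Scene view: orange at (394,324), yellow look-alikes at (343,303), (428,297), (449,340), blue (322,253), green (430,265), crucible (223,224), receiver (284,203), wash bottle (377,200). The top view shows orange at (435,290), the yellows at (394,294), (438,252) and (471,280), a tape ring at (498,310), blue at (346,257), green at (421,218), the crucible at (257,280) and the receiver at (274,220).

```bash
cat > h.py <<'E'
from station import sense,camera,calibration
import cv2,numpy as np
from scipy.spatial.transform import Rotation as Ro
np.set_printoptions(precision=4,suppress=True)
def ray(c,uv,z):
    K=np.array([[c['fx'],0,c['cx']],[0,c['fy'],c['cy']],[0,0,1.]])
    p=cv2.undistortPoints(np.array(uv,float).reshape(-1,1,2),K,np.array(c['dist'])).reshape(-1,2)
    T=np.array(c['T']);d=np.c_[p,np.ones(len(p))]@T[:3,:3].T
    o=T[:3,3];return o+d*((z-o[2])/d[:,2])[:,None]
def proj(c,P):
    K=np.array([[c['fx'],0,c['cx']],[0,c['fy'],c['cy']],[0,0,1.]])
    T=np.linalg.inv(np.array(c['T']))
    return cv2.projectPoints(np.array(P,float).reshape(-1,1,3),cv2.Rodrigues(T[:3,:3])[0],T[:3,3],K,np.array(c['dist']))[0].reshape(-1,2)
HUE=dict(orange=(8,19),yellow=(22,35),green=(50,80),blue=(100,125))
def blobs(img,col,amin=60):
    h=cv2.cvtColor(img,cv2.COLOR_BGR2HSV);a,b=HUE[col]
    m=cv2.inRange(h,(a,110,60),(b,255,255))
    cs=cv2.findContours(m,cv2.RETR_EXTERNAL,cv2.CHAIN_APPROX_NONE)[0]
    return [k for k in cs if cv2.contourArea(k)>amin]
def circ(c,pts,z):
    "fit circle on plane z to pixel points: centre, diameter"
    P=ray(c,pts,z)[:,:2].astype(np.float32)
    h=cv2.convexHull(P*1000);(x,y),(a,b),_=cv2.fitEllipse(h)
    return np.array([x,y,a,b])/1000
E
python3 - <<'E'
from h import *
for n in("top","scene"):
    im=cv2.imread(f"pics/{n}0.png");c=calibration(n)
    for col in HUE:
        for k in blobs(im,col):
            u,v=k.reshape(-1,2).mean(0)
            if (n=="top" and 195<v<320 and u<520) or (n=="scene" and 235<v<360 and u<470): print(n,col,(int(u),int(v)),circ(c,k,0.036))
    man=dict(top=dict(recv=(274,219,.06),cruc=(257,279,.058),dish=(334,303,.016),timer=(187,252,.02),bottle=(347,180,.15),box=(197,192,.04)),scene=dict(recv=(285,194,.06),cruc=(223,217,.058),dish=(272,284,.016),timer=(190,193,.02),bottle=(377,222,0),shelf=(390,225,0)))[n]
    for k,(u,v,z) in man.items(): print(n,k,ray(c,[(u,v)],z)[0])
im=cv2.imread("pics/top0.png")
cv2.imwrite("pics/crop1.png",cv2.resize(im[160:330,170:520],(0,0),fx=2.28,fy=2.28,interpolation=cv2.INTER_CUBIC))
E
```

```text
top orange (434, 289) [ 0.4249 -0.2697  0.067   0.0726]
top yellow (394, 294) [ 0.4111 -0.1549  0.0664  0.0702]
top yellow (471, 280) [ 0.4528 -0.3759  0.0659  0.0727]
top yellow (438, 251) [ 0.5337 -0.2816  0.0688  0.0727]
top green (420, 218) [ 0.629  -0.2315  0.0492  0.051 ]
top blue (345, 257) [ 0.515  -0.0169  0.0584  0.0599]
top recv [0.6206 0.1882 0.06  ]
top cruc [0.4507 0.2333 0.058 ]
top dish [0.3844 0.0159 0.016 ]
top timer [0.527  0.4447 0.02  ]
top bottle [ 0.7158 -0.0144  0.15  ]
top box [0.7002 0.4157 0.04  ]
scene orange (394, 323) [ 0.4237 -0.2711  0.0702  0.0966]
scene yellow (449, 340) [ 0.4514 -0.3767  0.0716  0.093 ]
scene yellow (342, 302) [ 0.4097 -0.1562  0.072   0.0964]
scene yellow (428, 297) [ 0.5314 -0.2829  0.0715  0.0995]
scene green (430, 261) [ 0.6373 -0.2273  0.049   0.0509]
scene blue (321, 253) [ 0.5117 -0.0198  0.0624  0.0952]
scene recv [0.6203 0.1871 0.06  ]
scene cruc [0.4516 0.2361 0.058 ]
scene dish [0.378  0.0118 0.016 ]
scene timer [0.5134 0.433  0.02  ]
scene bottle [ 0.7363 -0.0185  0.    ]
scene shelf [ 0.7456 -0.0516  0.    ]
```

View pics/crop1.png

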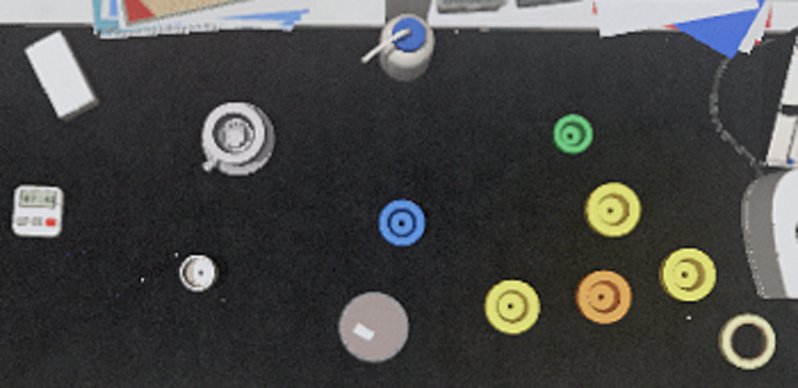

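Crop: the orange piece at (604,296) is the only orange one and its neighbours at (512,306), (613,210) and (688,274) are plainly yellow, so orange at about (0.424,-0.270) is my target. I'll move over there at the present height.

Emit:
carry_out(offset=[[0,0,0],[0,0,0],[-0.034,-0.031,0],[-0.034,-0.031,0],[-0.034,-0.031,0],[-0.034,-0.031,0],[-0.034,-0.031,0],[-0.034,-0.031,0],[-0.034,-0.031,0],[-0.034,-0.031,0],[-0.034,-0.031,0],[-0.006,-0.039,0],[-0.006,-0.039,0],[-0.006,-0.039,0],[-0.006,-0.039,0],[-0.006,-0.039,0],[-0.006,-0.039,0],[-0.006,-0.039,0],[-0.006,-0.039,0],[-0.006,-0.039,0]], rotation=[[0,0,-6.5],[0,0,-6.5],[0,0,0],[0,0,0],[0,0,0],[0,0,0],[0,0,0],[0,0,0],[0,0,0],[0,0,0],[0,0,0],[0,0,0],[0,0,0],[0,0,0],[0,0,0],[0,0,0],[0,0,0],[0,0,0],[0,0,0],[0,0,0]], gripper=[0,0,0,0,0,0,0,0,0,0,0,0,0,0,0,0,0,0,0,0])

```text
time: 2.1
tool_pos: [0.5248, -0.0123, 0.3979]
orientation: [-179.5, -0.5, -178.6]
force: [0.9, 0.4, -0.1]
opening: 0.0918
```

Emit:
carry_out(offset=[[0.014,-0.037,0],[0.014,-0.037,0],[0.014,-0.037,0],[0.014,-0.037,0],[0.014,-0.037,0],[0.014,-0.037,0],[0.014,-0.037,0],[0,0,0],[0,0,0],[0,0,0],[0,0,0],[0,0,0],[0,0,0],[0,0,0],[0,0,0]], rotation=[[0,0,0],[0,0,0],[0,0,0],[0,0,0],[0,0,0],[0,0,0],[0,0,0],[0,0,7.7],[0,0,7.7],[0,0,7.7],[0,0,7.7],[0,0,7.7],[0,0,7.7],[0,0,0],[0,0,0]], gripper=[0,0,0,0,0,0,0,0,0,0,0,0,0,0,0])

```text
time: 3.6
tool_pos: [0.4235, -0.291, 0.398]
orientation: [-179.0, -0.2, 132.7]
force: [0.7, -0.3, -0.5]
opening: 0.0918
```

```bash
cat >> h.py <<'E'
def look(name="wrist"):
    s=sense();c=calibration(name);return s,c,camera(name)
def delta(x,y,z,yaw=None,s=None):
    "tool-axis shift and rotvec (deg) from measured pose to a tool-down pose with TCP at x,y,z"
    s=s or sense();R=Ro.from_euler('xyz',s['orientation'],degrees=True)
    yaw=s['orientation'][2] if yaw is None else yaw
    d=R.inv().apply(np.array([x,y,z])-s['tool_pos'])
    print("pose",s['tool_pos'],s['orientation'],"F",s['force'],"shift",d,"rot",(R.inv()*Ro.from_euler('xyz',[180,0,yaw],degrees=True)).as_rotvec(degrees=True),"t",round(s['time'],2),"open",round(s['opening'],4))
E
python3 - <<'E'
from h import *
s,c,im=look();cv2.imwrite("pics/w1.png",im);T=np.array(c['T']);print(c['fx'],T)
for k in blobs(im,'orange',300): print(k.reshape(-1,2).mean(0),circ(c,k,.043),circ(c,k,.02))
delta(.424,-.270,.30,135,s)
E
```

```text
364.073261939423 [[ 0.7346  0.655   0.1772  0.3694]
 [ 0.6783 -0.7022 -0.2165 -0.2317]
 [-0.0174  0.2792 -0.9601  0.3781]
 [ 0.      0.      0.      1.    ]]
[345.801  197.2786] [ 0.425  -0.2696  0.0661  0.0678] [ 0.4288 -0.2722  0.0706  0.0724]
pose [ 0.4235 -0.291   0.398 ] [-178.997    -0.2183  132.7157] F [ 0.6607 -0.347  -0.4847] shift [0.0147 0.0164 0.0978] rot [-0.9985 -0.2383 -2.2823] t 3.6 open 0.0918
```

View pics/w1.png

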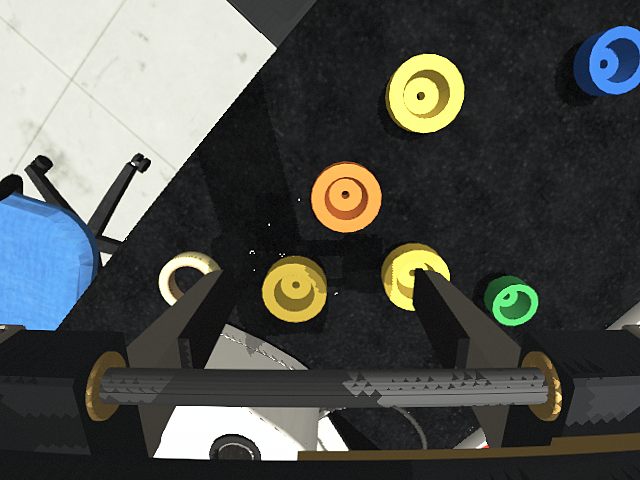

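Wrist: orange at (346,197), measured 66 mm wide at (0.425,-0.2696), which matches the collar and the earlier fix. I'll descend part-way and straighten.

Emit:
carry_out(offset=[[0,0,0],[0.008,0.008,0.03],[0.007,0.008,0.03],[0,0,0.03],[0,0,0.03],[0,0,0]], rotation=[[-1,-0.24,-2.3],[0,0,0],[0,0,0],[0,0,0],[0,0,0],[0,0,0]], gripper=[0,0,0,0,0,0])

```text
time: 4.25
tool_pos: [0.4253, -0.2686, 0.2758]
orientation: [179.8, 0.3, 135.9]
force: [-0.1, 0.0, -0.4]
opening: 0.0918
```

```bash
python3 - <<'E'
from h import *
s,c,im=look()
for k in blobs(im,'orange',300): print(k.reshape(-1,2).mean(0),circ(c,k,.043))
delta(.425,-.2696,.202,135,s)
E
```

```text
[319.1852 252.2963] [ 0.4243 -0.2686  0.0654  0.0703]
pose [ 0.4253 -0.2686  0.2758] [179.7771   0.2549 135.9348] F [-0.0781  0.0193 -0.398 ] shift [-0.0001 -0.0012  0.0738] rot [0.225  0.253  0.9352] t 4.25 open 0.0918
```

Emit:
carry_out(offset=[[0,0,0.025],[0,0,0.025],[0,0,0.024],[0,0,0],[0,0,0],[0,0,0],[0,0,0],[0,0,0],[0,0,0],[0,0,0],[0,0,0],[0,0,0]], rotation=[[0.2,0.25,0.9],[0,0,0],[0,0,0],[0,0,0],[0,0,0],[0,0,0],[0,0,0],[0,0,0],[0,0,0],[0,0,0],[0,0,0],[0,0,0]], gripper=[0,0,0,0,1,1,1,1,1,1,1,1])

```text
time: 5.5
tool_pos: [0.4323, -0.2737, 0.2155]
orientation: [179.4, 1.4, 135.3]
force: [-0.7, 0.5, -1.2]
opening: 0.0648
```

```bash
python3 - <<'E'
from h import *
delta(.425,-.2696,.202,135)
E
```

```text
pose [ 0.4323 -0.2737  0.2155] [179.3921   1.3775 135.2606] F [-0.652   0.4674 -1.1889] shift [ 0.0084 -0.0024  0.0133] rot [0.611  1.3761 0.2679] t 5.5 open 0.0648
```

Gripped, but the pose crept up and sideways during the idle rows. I'll open, correct and measure that creep.

Emit:
carry_out(offset=[[0,0,0],[0,0,0],[0,0,0],[0.008,-0.002,0.013]], rotation=[[0,0,0],[0,0,0],[0,0,0],[0.6,1.4,0.3]], gripper=[0,0,0,0])

```text
time: 5.9
tool_pos: [0.4264, -0.2702, 0.2031]
orientation: [179.9, 0.1, 134.9]
force: [0.2, 1.0, 0.3]
opening: 0.0915
```

```bash
python3 - <<'E'
from h import *
s,c,im=look()
for k in blobs(im,'orange',300): print(k.reshape(-1,2).mean(0),circ(c,k,.043))
delta(.425,-.2696,.202,135,s)
E
```

```text
[329.0563 304.4812] [ 0.4274 -0.2662  0.0648  0.073 ]
pose [ 0.4264 -0.2702  0.2031] [179.9413   0.1392 134.9478] F [0.1566 1.0481 0.2533] shift [ 0.0014 -0.0006  0.0011] rot [ 0.0586  0.1393 -0.0521] t 5.9 open 0.0915
```

Emit:
carry_out(offset=[[0.001,0,0.001],[0,0,0],[0,0,0],[0,0,0]], rotation=[[0,0.1,0],[0,0,0],[0,0,0],[0,0,0]], gripper=[1,1,1,1])

```text
time: 6.35
tool_pos: [0.4223, -0.267, 0.1973]
orientation: [-179.8, -0.7, 135.0]
force: [-0.7, -0.2, -0.0]
opening: 0.0646
```

```bash
python3 - <<'E'
from h import *
delta(.425,-.2696,.202,135)
E
```

```text
pose [ 0.4223 -0.267   0.1973] [-179.8183   -0.701   134.9516] F [-0.7125 -0.2292 -0.0086] shift [-0.0037  0.0001 -0.0047] rot [-0.1814 -0.7011 -0.0473] t 6.35 open 0.0646
```

Emit:
carry_out(offset=[[-0.003,0,-0.03],[0,0,-0.05],[0,0,-0.05],[0.014,0.035,-0.02],[0.014,0.035,0],[0.014,0.035,0],[0.014,0.035,0],[0.014,0.035,0],[0.014,0.035,0],[0.014,0.035,0],[0.014,0.035,0],[0.014,0.035,0],[0.014,0.035,0],[0.014,0.035,0],[0,0,0],[0,0,0]], rotation=[[-0.2,-0.7,0],[0,0,0],[0,0,0],[0,0,0],[0,0,0],[0,0,0],[0,0,0],[0,0,0],[0,0,0],[0,0,0],[0,0,0],[0,0,0],[0,0,0],[0,0,0],[0,0,0],[0,0,0]], gripper=[1,1,1,1,1,1,1,1,1,1,1,1,1,1,1,1])

```text
time: 7.95
tool_pos: [0.5955, 0.124, 0.3565]
orientation: [179.6, 0.3, 134.6]
force: [0.5, -0.2, 0.1]
opening: 0.0654
```

```bash
python3 - <<'E'
from h import *
s,c,im=look();cv2.imwrite("pics/w2.png",im)
for k in blobs(im,'orange',300): print(k.reshape(-1,2).mean(0),circ(c,k,s['tool_pos'][2]-.171+.012))
delta(.6205,.188,.26,135,s)
E
```

```text
[323.6975 319.7252] [0.6047 0.118  0.0665 0.0831]
pose [0.5955 0.124  0.3565] [179.6036   0.2508 134.5784] F [ 0.515  -0.244   0.0538] shift [0.0285 0.062  0.0968] rot [ 0.3955  0.2522 -0.4207] t 7.95 open 0.0654
```

View pics/w2.png

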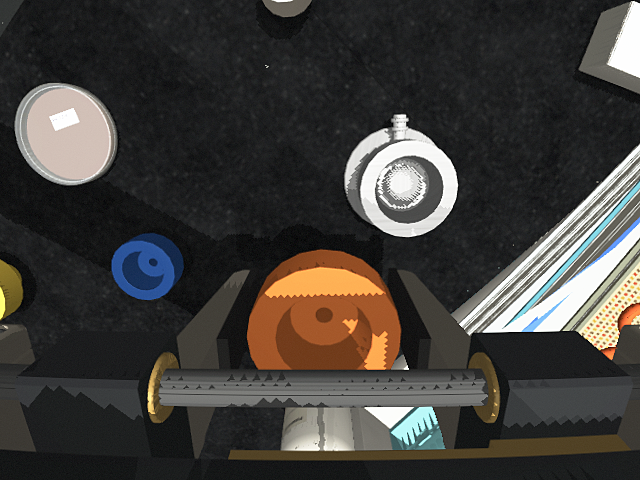

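Wrist: orange held, drain hole near (324,315); receiver top ring about (409,188), nozzle (400,122), blue (148,266). I'll locate the ring and the drain hole precisely.

```bash
python3 - <<'E'
from h import *
im=cv2.imread("pics/w2.png");g=cv2.cvtColor(im,cv2.COLOR_BGR2GRAY);c=calibration("wrist");s=sense()
print(g[188,340:465:4]);print(g[120:245:4,409])
for th in (200,215,230):
    m=(g>th).astype(np.uint8);m[:,:330]=0;m[:,470:]=0;m[:130]=0;m[245:]=0
    cs,h=cv2.findContours(m,cv2.RETR_CCOMP,cv2.CHAIN_APPROX_NONE)
    for k in cs:
        if len(k)>80: print(th,len(k),cv2.fitEllipse(k),circ(c,k,.06))
r=im[300:335,300:350];m=(r[:,:,2]<120).astype(np.uint8)
for k in cv2.findContours(m,cv2.RETR_EXTERNAL,cv2.CHAIN_APPROX_NONE)[0]:
    if cv2.contourArea(k)>20:
        p=k.reshape(-1,2).mean(0)+[300,300];print('hole',cv2.contourArea(k),p,ray(c,[p],.1795)[0]-s['tool_pos'])
print(c['T'][:3,3]-s['tool_pos'])
E
```

```text
[ 31  75 134 139 127 187 250 250 250  92 255 113 210 252 246 247 246 249
 218 226  90 255  98  79  79  76 255 242 241 246  29  41]
[ 26  30 139 231 228 164 249 248 248  96 116 161 242 231 236 248 247 249
 226 228 210 234  99  77  75  73 246 219 223 239  27  30]
200 188 ((406.426025390625, 183.96905517578125), (32.19383239746094, 39.55225372314453), 135.2523651123047) [0.6192 0.1952 0.0268 0.035 ]
200 324 ((408.79888916015625, 186.0487060546875), (93.16374969482422, 102.64502716064453), 21.142778396606445) [0.6216 0.1961 0.0742 0.0816]
200 244 ((409.99517822265625, 189.49179077148438), (64.14190673828125, 72.27674865722656), 33.18727111816406) [0.6237 0.1943 0.0542 0.0546]
200 143 ((364.97650146484375, 155.49903869628906), (22.63640785217285, 61.430145263671875), 36.399200439453125) [0.5845 0.1866 0.0242 0.0497]
215 185 ((406.5361022949219, 184.15223693847656), (32.022525787353516, 36.59529113769531), 144.93479919433594) [0.6199 0.1956 0.0258 0.0335]
215 328 ((408.7990417480469, 186.05661010742188), (92.94571685791016, 102.54057312011719), 20.741411209106445) [0.6217 0.1961 0.0736 0.0
[... 225 characters left out ...]
034668), 38.78129959106445) [0.5838 0.1878 0.023  0.0474]
230 124 ((401.5152282714844, 226.87693786621094), (16.364442825317383, 49.29399108886719), 95.73750305175781) [0.6335 0.1836 0.0454 0.0595]
230 97 ((415.59368896484375, 192.1307373046875), (13.176139831542969, 27.43689727783203), 24.203350067138672) [0.6267 0.1962 0.0165 0.0249]
230 86 ((400.1522216796875, 181.84124755859375), (21.12064552307129, 22.985877990722656), 103.67095184326172) [0.6139 0.1939 0.0173 0.0198]
230 528 ((409.61578369140625, 190.7408905029297), (82.91268920898438, 107.97917938232422), 16.98322296142578) [0.6224 0.1955 0.0732 0.0825]
hole 169.0 [323.5682 314.5682] [ 0.0082 -0.0048 -0.177 ]
[-0.0555  0.0578 -0.0206]
```

Emit:
carry_out(offset=[[0.014,0.03,0.02],[0.013,0.03,0.02],[0,0.002,0]], rotation=[[0.4,0.25,-0.4],[0,0,0],[0,0,0]], gripper=[1,1,1])

```text
time: 8.3
tool_pos: [0.6213, 0.1837, 0.3172]
orientation: [179.9, 0.0, 134.5]
force: [-0.4, 0.3, -1.2]
opening: 0.0651
```

```bash
cat >> h.py <<'E'
def ringtop(c,im,box,th=215,z=.06):
    u0,u1,v0,v1=box
    g=cv2.cvtColor(im,cv2.COLOR_BGR2GRAY);m=np.zeros_like(g);m[v0:v1,u0:u1]=(g[v0:v1,u0:u1]>th)
    for k in cv2.findContours(m,cv2.RETR_CCOMP,cv2.CHAIN_APPROX_NONE)[0]:
        if len(k)>100: print('ring',len(k),cv2.fitEllipse(k)[:2],circ(c,k,z))
E
python3 - <<'E'
from h import *
s0,c0,_=look();s,c,im=look();print(s0['tool_pos'],s['tool_pos'],s['qvel']);cv2.imwrite("pics/w3.png",im)
np.save("w3c.npy",dict(s=s,c=c),allow_pickle=True)
g=cv2.imread("pics/scene0.png")[165:235,245:325]; t=cv2.imread("pics/top0.png")[195:245,247:304]
cv2.imwrite("pics/m3.png",np.hstack([cv2.resize(im,(400,300)),cv2.resize(g,(340,300),interpolation=cv2.INTER_CUBIC)]))
delta(.6205,.188,.26,135,s)
c=calibration("top");ringtop(c,cv2.imread("pics/top0.png"),(250,300,200,245),150)
c=calibration("scene");ringtop(c,cv2.imread("pics/scene0.png"),(255,310,175,225),150)
E
```

```text
[0.6213 0.1837 0.3172] [0.6217 0.1814 0.3184] [ 1.3111 -2.2937  2.5252  0.9588  1.1434  0.3279  0.5733]
pose [0.6217 0.1814 0.3184] [179.9008   0.1361 134.4209] F [ 0.4364 -0.8273 -0.368 ] shift [0.0057 0.0037 0.0584] rot [ 0.0985  0.1366 -0.579 ] t 8.35 open 0.065
ring 123 ((272.1478271484375, 219.96011352539062), (28.168516159057617, 29.86730194091797)) [0.6154 0.193  0.0874 0.0922]
ring 111 ((271.7733154296875, 217.7212371826172), (17.041095733642578, 18.447359085083008)) [0.6237 0.194  0.0557 0.0574]
```

View pics/m3.png

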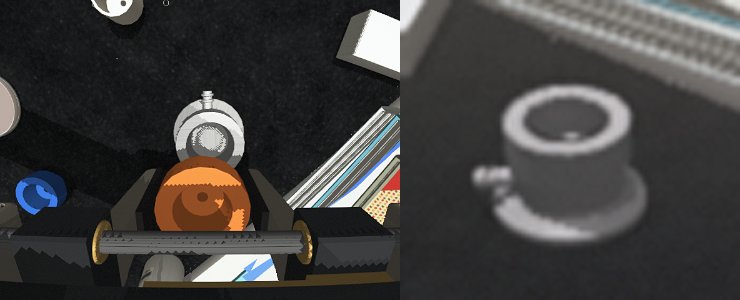

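The receiver ring agrees between the wrist and top views at (0.6237,0.194). In the left half of the composite orange hides part of the receiver; the right half is the scene camera's crop of the receiver. Next is the held piece's offset, from the hole and the collar's leading edge.

```bash
python3 - <<'E'
from h import *
d=np.load("w3c.npy",allow_pickle=True).item();s,c=d['s'],d['c'];im=cv2.imread("pics/w3.png")
R=Ro.from_euler('xyz',s['orientation'],degrees=True);tl=lambda p:R.inv().apply(p-s['tool_pos'])
r=im[300:335,300:350];m=(r[:,:,2]<120).astype(np.uint8)
for k in cv2.findContours(m,cv2.RETR_EXTERNAL,cv2.CHAIN_APPROX_NONE)[0]:
    if cv2.contourArea(k)>20:
        p=k.reshape(-1,2).mean(0)+[300,300]
        for h in(.173,.177,.181): print('hole',p,h,tl(ray(c,[p],s['tool_pos'][2]-h))[0])
k=max(blobs(im,'orange',300),key=cv2.contourArea).reshape(-1,2)
for u in (300,324,350):
    v=k[k[:,0]==u][:,1].min();
    for h in (.175,.179): print('edge',u,v,h,tl(ray(c,[(u,v)],s['tool_pos'][2]-h))[0])
for v in(310,330,350):
    q=k[k[:,1]==v];print(v,q[:,0].min(),q[:,0].max(),tl(ray(c,[(q[:,0].min(),v),(q[:,0].max(),v)],s['tool_pos'][2]-.158)))
ringtop(c,im,(270,400,140,262),200)
E
```

```text
hole [323.6364 314.6591] 0.173 [-0.0063  0.0011  0.173 ]
hole [323.6364 314.6591] 0.177 [-0.0085  0.0012  0.177 ]
hole [323.6364 314.6591] 0.181 [-0.0108  0.0012  0.181 ]
edge 300 253 0.175 [ 0.0239 -0.0095  0.1749]
edge 300 253 0.179 [ 0.0225 -0.0098  0.1789]
edge 324 250 0.175 [0.0253 0.0013 0.1749]
edge 324 250 0.179 [0.0239 0.0013 0.1789]
edge 350 255 0.175 [0.0229 0.0131 0.175 ]
edge 350 255 0.179 [0.0215 0.0134 0.179 ]
310 252 396 [[ 0.0044 -0.0292  0.1579]
 [ 0.0043  0.0318  0.158 ]]
330 247 400 [[-0.0053 -0.032   0.158 ]
 [-0.0054  0.0341  0.1581]]
350 249 398 [[-0.0154 -0.0317  0.158 ]
 [-0.0155  0.0339  0.1581]]
ring 262 ((337.8006591796875, 222.38856506347656), (31.14023780822754, 40.96445083618164)) [0.6202 0.2004 0.025  0.0319]
ring 494 ((335.75665283203125, 230.12022399902344), (93.93119812011719, 122.29794311523438)) [0.6213 0.1962 0.0709 0.0922]
ring 131 ((332.25018310546875, 158.87014770507812), (10.254356384277344, 28.94744873046875)) [0.5862 0.2279 0.0084 0.021 ]
```

Three cues (hole, leading edge, widest row) agree that the piece sits 8.5 mm toward tool -x of the TCP. So the TCP target over the receiver is (0.617,0.1993).

```bash
python3 - <<'E'
from h import *
delta(.617,.1993,.27,135)
E
```

```text
pose [0.6218 0.1798 0.3194] [179.8669   0.2034 134.3126] F [ 0.1392  0.5116 -0.0154] shift [0.0175 0.0101 0.0494] rot [ 0.1319  0.2042 -0.6872] t 8.4 open 0.065
```

Emit:
carry_out(offset=[[0.009,0.005,0.02],[0.009,0.005,0.02],[0,0,0.005]], rotation=[[0.13,0.2,-0.7],[0,0,0],[0,0,0]], gripper=[1,1,1])

```text
time: 8.7
tool_pos: [0.6176, 0.1925, 0.2779]
orientation: [179.8, 0.3, 134.5]
force: [-0.9, 0.2, -1.0]
opening: 0.0649
```

```bash
python3 - <<'E'
from h import *
s,c,im=look();delta(.617,.1993,.25,135,s);ringtop(c,im,(200,450,100,300),200);delta(.617,.1993,.25,135)
E
```

```text
pose [0.6176 0.1925 0.2779] [179.7851   0.2754 134.5148] F [-0.8939  0.1696 -0.9912] shift [0.0054 0.0043 0.0279] rot [ 0.2137  0.2764 -0.4847] t 8.7 open 0.0649
ring 237 ((322.7695007324219, 283.1432800292969), (27.4715633392334, 119.65763854980469)) [0.6294 0.1834 0.0243 0.0651]
ring 723 ((326.4560241699219, 231.06085205078125), (104.72332763671875, 114.23802947998047)) [0.6156 0.2003 0.073  0.0986]
pose [0.618  0.1913 0.2782] [179.7924   0.3375 134.4415] F [-0.129  -0.7109 -1.2262] shift [0.0066 0.0048 0.0282] rot [ 0.2059  0.3385 -0.5579] t 8.75 open 0.0652
```

Emit:
carry_out(offset=[[0.007,0.005,0.003],[0.002,0.002,0.003]], rotation=[[0.2,0.3,-0.5],[0,0,0]], gripper=[1,1])

```text
time: 8.95
tool_pos: [0.6178, 0.1998, 0.2746]
orientation: [179.9, 0.1, 134.7]
force: [0.9, -0.1, -0.7]
opening: 0.0651
```

```bash
python3 - <<'E'
from h import *
delta(.617,.1993,.25,135)
E
```

```text
pose [0.6178 0.1998 0.2746] [179.8815   0.1471 134.7174] F [ 0.8614 -0.0911 -0.7318] shift [ 0.0003 -0.0009  0.0246] rot [ 0.1181  0.1474 -0.2825] t 8.95 open 0.0651
```

Emit:
carry_out(offset=[[0,0,0.008],[0,0,0.007],[0,0,0.005]], rotation=[[0.1,0.1,-0.2],[0,0,0],[0,0,0]], gripper=[1,1,1])

```text
time: 9.25
tool_pos: [0.6187, 0.1995, 0.2554]
orientation: [179.8, 0.1, 134.9]
force: [-1.0, 0.2, -1.1]
opening: 0.0652
```

```bash
python3 - <<'E'
from h import *
delta(.617,.1993,.25,135)
E
```

```text
pose [0.6187 0.1995 0.2554] [179.7952   0.1361 134.9153] F [-0.9773  0.2306 -1.1151] shift [ 0.0011 -0.0013  0.0054] rot [ 0.2047  0.1362 -0.0845] t 9.25 open 0.0652
```

Emit:
carry_out(offset=[[0.001,-0.001,0.004],[0,0,0.004],[0,0,0.003]], rotation=[[0.2,0.1,0],[0,0,0],[0,0,0]], gripper=[1,1,1])

```text
time: 9.55
tool_pos: [0.6178, 0.1988, 0.2504]
orientation: [-180.0, -0.2, 134.9]
force: [-8.2, -3.1, 20.0]
opening: 0.0651
```

```bash
python3 - <<'E'
from h import *
s,c,im=look();cv2.imwrite("pics/s4.png",camera("scene")[130:270,200:420]);delta(.617,.1993,.239,135)
cv2.imwrite("pics/m4.png",np.hstack([cv2.resize(im,(400,300)),cv2.resize(cv2.imread("pics/s4.png"),(400,300))]))
E
```

```text
pose [0.6177 0.1988 0.2504] [-179.9795   -0.1547  134.8798] F [-7.7446 -2.778  22.1517] shift [ 0.0009 -0.0001  0.0114] rot [-0.0204 -0.1548 -0.1202] t 9.65 open 0.0656
```

View pics/m4.png

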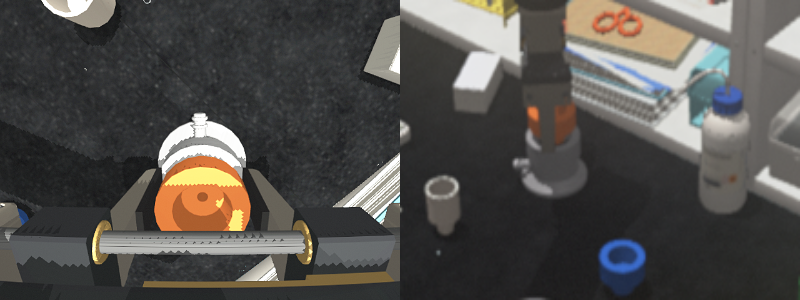

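Contact at 22 N with the force pointing -x,-y: the piece is riding the +x wall. The picture shows orange over the mouth, so I'll ease up and shift about (-4,-2) mm.

Emit:
carry_out(offset=[[0,0,-0.004],[0.0015,-0.0042,0],[0,0,0.001]], rotation=[[0,0,0],[0,0,0],[0,0,0]], gripper=[1,1,1])

```text
time: 9.95
tool_pos: [0.6135, 0.1966, 0.2546]
orientation: [179.9, -0.1, 134.9]
force: [-1.1, -0.4, -1.0]
opening: 0.0653
```

```bash
python3 - <<'E'
from h import *
delta(.6135,.197,.24,135)
E
```

```text
pose [0.6135 0.1966 0.2546] [179.9364  -0.1388 134.8749] F [-1.0578 -0.36   -1.0267] shift [0.0002 0.0003 0.0146] rot [ 0.0638 -0.1388 -0.1252] t 9.95 open 0.0653
```

Emit:
carry_out(offset=[[0,0,0.003],[0,0,0.003],[0,0,0.003]], rotation=[[0,0,0],[0,0,0],[0,0,0]], gripper=[1,1,1])

```text
time: 10.25
tool_pos: [0.6138, 0.1962, 0.2503]
orientation: [179.9, -0.3, 134.9]
force: [-12.8, -3.8, 31.3]
opening: 0.065
```

Contact at 31 N, at the same height, so this isn't the taper; I'll back off at once and re-measure.

Emit:
carry_out(offset=[[0,0,-0.01],[0,0,-0.03],[0,0,-0.03],[0,-0.03,0],[-0.02,0,0],[0,0,0],[0,0,0]], rotation=[[0,0,0],[0,0,0],[0,0,0],[0,0,0],[0,0,0],[0,0,0],[0,0,0]], gripper=[1,1,1,1,1,1,1])

```text
time: 10.95
tool_pos: [0.6052, 0.1604, 0.3195]
orientation: [-179.8, -0.4, 134.9]
force: [-0.2, 1.2, 0.1]
opening: 0.0649
```

```bash
python3 - <<'E'
from h import *
s,c,im=look();delta(.6135,.197,.24,135,s);cv2.imwrite("pics/w5.png",im)
sc=camera("scene");cv2.imwrite("pics/s5.png",sc)
np.save("w5c.npy",dict(s=s,c=c),allow_pickle=True)
a=cv2.resize(im[120:360,200:460],(433,400));b=cv2.resize(sc[100:240,230:358],(366,400),interpolation=cv2.INTER_CUBIC)
cv2.imwrite("pics/m5.png",np.hstack([a,b]))
E
```

```text
pose [0.6052 0.1604 0.3195] [-179.7792   -0.4334  134.9442] F [-0.1628  1.1646  0.0954] shift [0.0195 0.032  0.0795] rot [-0.2205 -0.4335 -0.0549] t 10.95 open 0.0649
```

View pics/m5.png

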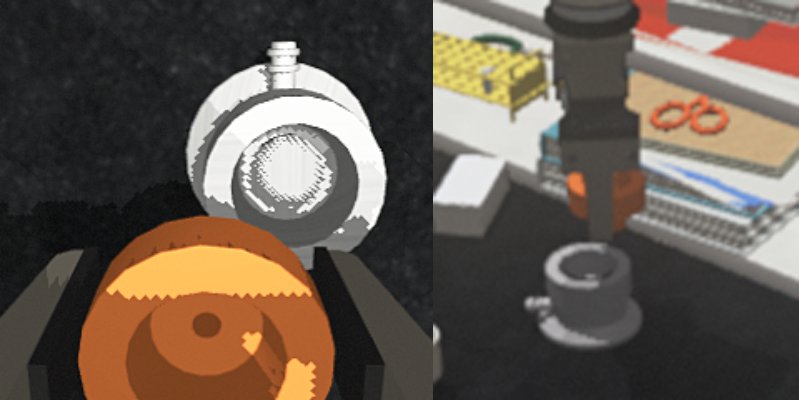

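The crop shows the receiver mouth centred near full-image (377,222), the orange hole at (324,315), the near wall's lower edge at v≈250 and its upper edge at v≈268. The wall's known 23 mm height gives the piece's depth in the grip.

```bash
python3 - <<'E'
from h import *
from scipy.optimize import brentq
d=np.load("w5c.npy",allow_pickle=True).item();s,c=d['s'],d['c'];im=cv2.imread("pics/w5.png")
R=Ro.from_euler('xyz',s['orientation'],degrees=True);tl=lambda p:R.inv().apply(p-s['tool_pos'])
g=cv2.cvtColor(im,cv2.COLOR_BGR2GRAY)
print(im[244:276:1,324].tolist())
X=lambda v,h,u=324:tl(ray(c,[(u,v)],s['tool_pos'][2]-h))[0]
for vt in(266,267,268,269):
    f=lambda h:X(250,h)[0]-X(vt,h-.023)[0]
    h=brentq(f,.12,.25);print('vt',vt,'collar bottom h',h,'x',X(250,h)[0]-.033,'hole',X(314.7,h-.002)) 
print('recv',ray(c,[(377.2,222.5)],.06), g[222,300:450:3])
print(g[150:270:3,377])
# diameter cue: widest collar width at depth h-.023
k=max(blobs(im,'orange',300),key=cv2.contourArea).reshape(-1,2)
q=[(v,k[k[:,1]==v][:,0].min(),k[k[:,1]==v][:,0].max()) for v in range(300,365,10)];print(q)
sc=cv2.imread("pics/s5.png");cs=calibration("scene")
for k in blobs(sc,'orange',30):
    k=k.reshape(-1,2)
    if 245<k[:,0].mean()<340: print(len(k),k.min(0),k.max(0))
print(proj(cs,[[.6205,.188,.06],[.6237,.194,.06],[.6237,.194,0],[.6205,.188,0]]))
E
```

```text
[[122, 126, 125], [122, 123, 122], [119, 123, 122], [81, 83, 79], [25, 24, 20], [25, 40, 69], [37, 87, 169], [41, 86, 160], [40, 84, 158], [40, 84, 158], [39, 83, 157], [38, 84, 158], [39, 82, 160], [37, 82, 159], [41, 86, 162], [38, 83, 159], [42, 87, 164], [38, 82, 160], [42, 85, 162], [40, 84, 162], [41, 86, 164], [36, 80, 157], [37, 79, 160], [68, 140, 248], [108, 219, 255], [96, 198, 255], [96, 198, 255], [95, 197, 255], [94, 195, 255], [94, 196, 255], [95, 196, 255], [94, 195, 255]]
vt 266 collar bottom h 0.20610946351920859 x -0.018753867732442125 hole [-0.0238  0.0013  0.2039]
vt 267 collar bottom h 0.19636564951672084 x -0.015309804988287854 hole [-0.0183  0.0013  0.1942]
vt 268 collar bottom h 0.18770436529106296 x -0.01224837480186355 hole [-0.0134  0.0013  0.1856]
vt 269 collar bottom h 0.17995468504692913 x -0.009509161491642774 hole [-0.009   0.0013  0.1779]
recv [[0.6191 0.1984 0.06  ]] [ 28  28  31  33  93 194 112 108 249 235 236 237 234 235  90 169 249 122
 113 171 243 234 237 239 237 240 237 233 236 238 217 252 241 123 100  86
  85  87 159 242 242 241 239 255   0  33  30  31  35  45]
[236 144 166 229 175 222 221 225 107  77 254 253 253 253 255 113 118 182
  99 239 238 236 237 237 238 237 237 237 236 241 188 125 117 127  83  84
  83  85  87  84]
[(300, np.int32(256), np.int32(392)), (310, np.int32(252), np.int32(396)), (320, np.int32(249), np.int32(399)), (330, np.int32(247), np.int32(401)), (340, np.int32(247), np.int32(400)), (350, np.int32(249), np.int32(398)), (360, np.int32(252), np.int32(394))]
52 [293 160] [303 180]
36 [277 160] [283 175]
70 [306 133] [333 146]
[[284.7744 193.8562]
 [283.8446 192.5612]
 [284.7011 212.2617]
 [285.6133 213.5933]]
```

The diameter cue (66.1 mm) confirms the piece's bottom is 200 mm below the TCP. So at TCP z=0.250 it was the fingertips (190 mm) landing on the receiver's 60 mm top, not the piece. Grips must therefore sit high, with the TCP about 214 mm above a piece's bottom. I'll set the piece on a free spot and regrip it.

Emit:
carry_out(offset=[[0.001,-0.034,0],[0.001,-0.034,0],[0.001,-0.034,0],[0,0,0.04],[0,0,0.04],[0,0,0.02],[0,0,0]], rotation=[[-0.2,-0.4,0],[0,0,0],[0,0,0],[0,0,0],[0,0,0],[0,0,0],[0,0,0]], gripper=[1,1,1,1,1,1,1])

```text
time: 11.75
tool_pos: [0.5284, 0.0947, 0.2164]
orientation: [179.8, -0.0, 135.5]
force: [-0.7, 0.3, -0.0]
opening: 0.0653
```

```bash
python3 - <<'E'
from h import *
delta(.53,.09,.2,135)
E
```

```text
pose [0.5284 0.0947 0.2164] [179.7762  -0.0085 135.5034] F [-0.7154  0.2874 -0.0105] shift [-0.0044 -0.0024  0.0164] rot [ 0.2238 -0.0094  0.5034] t 11.75 open 0.0653
```

Emit:
carry_out(offset=[[0,0,0.008],[0,0,0.005],[0,0,0.002]], rotation=[[0.2,0,0.5],[0,0,0],[0,0,0]], gripper=[1,1,1])

```text
time: 12.05
tool_pos: [0.5294, 0.0962, 0.2019]
orientation: [179.9, 0.0, 135.1]
force: [0.3, 0.4, -0.6]
opening: 0.0652
```

Emit:
carry_out(offset=[[0,0,0.002],[0,0,0],[0,0,0],[0,0,0],[-0.008,0.001,-0.012],[0,0,0]], rotation=[[0,0,0],[0,0,0],[0,0,0],[0,0,0],[0,0,0],[0,0,0]], gripper=[1,0,0,0,0,0])

```text
time: 12.65
tool_pos: [0.5377, 0.0912, 0.2152]
orientation: [179.6, 0.2, 135.1]
force: [0.7, -0.1, 0.1]
opening: 0.092
```

```bash
cat >> h.py <<'E'
def piece(col,off=0,s=None,c=None,im=None,save=None):
    "drain-hole/rim estimate of a free piece standing at bottom height off: rim circle at z=.043+off"
    if s is None: s,c,im=look()
    if save: cv2.imwrite(save,im)
    R=Ro.from_euler('xyz',s['orientation'],degrees=True)
    for k in blobs(im,col,300):
        k=cv2.convexHull(k);m=np.zeros(im.shape[:2],np.uint8);cv2.drawContours(m,[k],-1,1,-1)
        print(col,'rim',circ(c,k,.043+off),'px',k.reshape(-1,2).min(0),k.reshape(-1,2).max(0))
    return s,c,im
E
python3 - <<'E'
from h import *
s,c,im=piece('orange')
R=Ro.from_euler('xyz',s['orientation'],degrees=True)
m=np.zeros(im.shape[:2],np.uint8);m[280:345,290:360]=(im[280:345,290:360,2]<120)
for k in cv2.findContours(m,cv2.RETR_EXTERNAL,cv2.CHAIN_APPROX_NONE)[0]:
    if 60<cv2.contourArea(k)<400:
        p=k.reshape(-1,2).mean(0);w=ray(c,[p],.022)[0];print('hole',p,w,R.inv().apply(w-s['tool_pos']))
delta(.53,.09,.214,135,s)
E
```

```text
orange rim [0.535  0.0939 0.065  0.0714] px [248 219] [389 359]
pose [0.5377 0.0912 0.2152] [179.6055   0.2    135.0795] F [ 0.6866 -0.1156  0.0712] shift [ 0.0046 -0.0063  0.0011] rot [0.3947 0.1997 0.0802] t 12.65 open 0.092
```

Emit:
carry_out(offset=[[0,0,0],[0,0,0],[0,0,0]], rotation=[[0.4,0.2,0],[0,0,0],[0,0,0]], gripper=[1,1,1])

```text
time: 13.0
tool_pos: [0.5367, 0.0916, 0.2146]
orientation: [-179.9, -0.1, 135.1]
force: [0.5, 0.1, -0.6]
opening: 0.07
```

```bash
python3 - <<'E'
from h import *
delta(.621,.194,.30,135)
E
```

```text
pose [0.5367 0.0916 0.2146] [-179.8871   -0.121   135.1087] F [ 0.4932  0.0938 -0.6064] shift [ 0.0127  0.1319 -0.0857] rot [-0.113  -0.1209  0.1088] t 13.0 open 0.07
```

Emit:
carry_out(offset=[[0,0,0],[0,0,0],[0,0,-0.03],[0,0,-0.03],[0,0,-0.03],[0.003,0.034,0],[0.003,0.034,0],[0.003,0.034,0],[0.003,0.033,0],[0,0,0]], rotation=[[0,0,0],[0,0,0],[0,0,0],[0,0,0],[0,0,0],[0,0,0],[0,0,0],[0,0,0],[0,0,0],[0,0,0]], gripper=[1,1,1,1,1,1,1,1,1,1])

```text
time: 14.0
tool_pos: [0.6248, 0.1986, 0.3052]
orientation: [-179.7, -0.3, 135.0]
force: [-0.8, -0.1, 0.0]
opening: 0.0652
```

```bash
cat >> h.py <<'E'
def held(s,c,im,col,D):
    "offset (tool x,y) of held piece from near edge of its collar + side edges; collar bottom .20 above piece bottom; D=TCP height above bottom"
    w=dict(orange=.066,blue=.057,green=.048)[col]
    R=Ro.from_euler('xyz',s['orientation'],degrees=True)
    k=max(blobs(im,col,300),key=cv2.contourArea).reshape(-1,2)
    L=lambda p,h:R.inv().apply(ray(c,[p],s['tool_pos'][2]-h)-s['tool_pos'])[0]
    top=k[k[:,1].argmin()];v0=k[:,1].min();u=k[k[:,1]==v0][:,0].mean()
    e=L((u,v0),D-.020);lo,hi=k[k[:,0].argmin()],k[k[:,0].argmax()]
    a,b=L(lo,D-.043),L(hi,D-.043)
    print('held x',e[0]-w/2,'y',(a[1]+b[1])/2,'width',b[1]-a[1],'top px',u,v0,'sides',lo,hi)
E
python3 - <<'E'
from h import *
s,c,im=look();cv2.imwrite("pics/w6.png",im);held(s,c,im,'orange',.214);delta(.621,.194,.29,135,s)
E
```

```text
held x -0.0008826246091313619 y 0.0010773736000356492 width 0.06466373629587302 top px 322.0 224 sides [253 296] [394 300]
pose [0.6248 0.1986 0.3052] [-179.6622   -0.3431  134.9729] F [-0.7513 -0.0532  0.0074] shift [-0.0006 -0.0059  0.0153] rot [-0.3378 -0.3431 -0.0261] t 14.0 open 0.0652
```

Emit:
carry_out(offset=[[0,-0.006,0.01],[0,0,0.012],[0,0,0.005]], rotation=[[-0.3,-0.3,0],[0,0,0],[0,0,0]], gripper=[1,1,1])

```text
time: 14.35
tool_pos: [0.6182, 0.1895, 0.2764]
orientation: [-179.7, -0.0, 134.8]
force: [-0.7, 0.3, -1.7]
opening: 0.0656
```

```bash
python3 - <<'E'
from h import *
delta(.6205,.194,.256,135)
E
```

```text
pose [0.6182 0.1895 0.2764] [-179.6599   -0.0406  134.7519] F [-0.6949  0.2901 -1.732 ] shift [0.0016 0.0049 0.0204] rot [-0.34   -0.0414 -0.248 ] t 14.35 open 0.0656
```

Emit:
carry_out(offset=[[0.0015,0.0045,0.004],[0,0,0.004],[0,0,0.004]], rotation=[[-0.3,0,-0.2],[0,0,0],[0,0,0]], gripper=[1,1,1])

```text
time: 14.65
tool_pos: [0.6202, 0.1927, 0.2631]
orientation: [-179.9, -0.1, 134.9]
force: [0.5, -0.7, -0.6]
opening: 0.0655
```

```bash
python3 - <<'E'
from h import *
delta(.6205,.194,.256,135)
E
```

```text
pose [0.6202 0.1927 0.2631] [-179.9041   -0.0702  134.863 ] F [ 0.4596 -0.6983 -0.598 ] shift [0.0007 0.0011 0.0071] rot [-0.0958 -0.0703 -0.137 ] t 14.65 open 0.0655
```

Emit:
carry_out(offset=[[0.0005,0.001,0.003],[0,0,0.002]], rotation=[[0,0,0],[0,0,0]], gripper=[1,1])

```text
time: 14.85
tool_pos: [0.6207, 0.1938, 0.2576]
orientation: [-179.9, -0.1, 134.9]
force: [-1.2, -0.9, -1.1]
opening: 0.0657
```

Emit:
carry_out(offset=[[0,0,0.002]], rotation=[[0,0,0]], gripper=[1])

```text
time: 14.95
tool_pos: [0.6208, 0.1938, 0.2555]
orientation: [-179.9, -0.1, 134.9]
force: [-0.2, -0.4, -1.3]
opening: 0.0654
```

Bottom is now about 0.041, with no side force. I'll go down 1 mm at a time.

Emit:
carry_out(offset=[[0,0,0.001]], rotation=[[0,0,0]], gripper=[1])

```text
time: 15.05
tool_pos: [0.6208, 0.1939, 0.2545]
orientation: [-179.9, -0.1, 134.9]
force: [-2.3, -0.3, 6.7]
opening: 0.0651
```

Emit:
carry_out(offset=[[0,0,0.001]], rotation=[[0,0,0]], gripper=[1])

```text
time: 15.15
tool_pos: [0.6209, 0.1938, 0.2545]
orientation: [-179.9, -0.1, 134.9]
force: [-4.3, -1.0, 12.0]
opening: 0.0655
```

Contact came at TCP z=0.2545, exactly the expected seating height, with 12 N. I'll release, rise and look.

Emit:
carry_out(offset=[[0,0,0],[0,0,0],[0,0,0],[0,0,0],[0,0,-0.02],[0,0,-0.04],[0,0,-0.05],[0,0,-0.03],[-0.02,0,0],[-0.02,0,0],[0,0,0],[0,0,0]], rotation=[[0,0,0],[0,0,0],[0,0,0],[0,0,0],[0,0,0],[0,0,0],[0,0,0],[0,0,0],[0,0,0],[0,0,0],[0,0,0],[0,0,0]], gripper=[0,0,0,0,0,0,0,0,0,0,0,0])

```text
time: 16.35
tool_pos: [0.6503, 0.1642, 0.3972]
orientation: [-179.8, -0.1, 134.9]
force: [-0.4, 0.5, -0.4]
opening: 0.0918
```

```bash
python3 - <<'E'
from h import *
s,c,im=piece('orange',.04,save="pics/w7.png");delta(.515,-.017,.35,135,s)
sc=camera("scene");cs=calibration("scene")
a=cv2.resize(im,(440,330));b=cv2.resize(sc[130:260,220:350],(330,330),interpolation=cv2.INTER_CUBIC);cv2.imwrite("pics/m7.png",np.hstack([a,b]))
t=camera("top");ct=calibration("top")
for k in blobs(t,'orange'):print('top',circ(ct,k,.078))
E
```

```text
orange rim [0.8332 0.2535 0.0413 0.0578] px [509 272] [567 316]
orange rim [0.6213 0.1941 0.065  0.0654] px [284 132] [364 213]
pose [0.6503 0.1642 0.3972] [-179.7609   -0.1246  134.891 ] F [-0.4233  0.4501 -0.4356] shift [-0.033  -0.2235  0.048 ] rot [-0.239  -0.1248 -0.1087] t 16.35 open 0.0918
top [1.0532 0.8306 0.0384 0.0813]
top [1.1157 0.8436 0.065  0.1619]
```

View pics/m7.png

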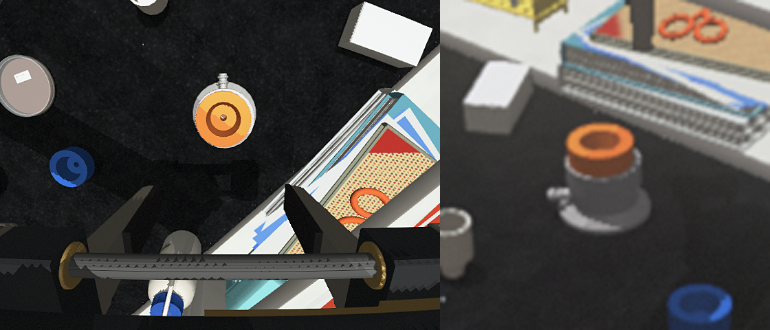

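Orange is seated flush in the receiver (wrist (224,118) in the composite), measured at (0.6213,0.1941) with its 65 mm rim at z=0.083. Next is blue.

Emit:
carry_out(offset=[[-0.006,-0.037,0],[-0.006,-0.037,0],[-0.006,-0.037,0.02],[-0.005,-0.037,0.03],[-0.005,-0.037,0.03],[-0.005,-0.037,0.02],[0,0,0],[0,0,0]], rotation=[[0,0,0],[0,0,0],[0,0,0],[0,0,0],[0,0,0],[0,0,0],[0,0,0],[0,0,0]], gripper=[0,0,0,0,0,0,0,0])

```text
time: 17.3
tool_pos: [0.5085, -0.0144, 0.2918]
orientation: [-179.7, -0.4, 135.6]
force: [0.3, -0.3, 0.1]
opening: 0.092
```

```bash
python3 - <<'E'
from h import *
s,c,im=piece('blue');delta(.515,-.017,.214,135,s);delta(.515,-.017,.214,135)
E
```

```text
blue rim [ 0.514  -0.0154  0.0566  0.0618] px [286 213] [370 299]
pose [ 0.5085 -0.0144  0.2918] [-179.7429   -0.3886  135.6474] F [ 0.3462 -0.3191  0.0633] shift [-0.007   0.003   0.0777] rot [-0.2593 -0.3871  0.6483] t 17.3 open 0.092
pose [ 0.5084 -0.0144  0.2918] [-179.705    -0.3941  135.6667] F [-0.6536 -0.4883 -0.5765] shift [-0.007   0.0032  0.0777] rot [-0.2973 -0.3924  0.6677] t 17.35 open 0.0922
```

Emit:
carry_out(offset=[[-0.007,0.003,0.02],[0,0,0.03],[0,0,0.02],[0,0,0.005]], rotation=[[-0.3,-0.4,0.7],[0,0,0],[0,0,0],[0,0,0]], gripper=[0,0,0,0])

```text
time: 17.75
tool_pos: [0.5209, -0.0114, 0.218]
orientation: [179.4, 0.3, 135.5]
force: [0.4, 0.8, 0.7]
opening: 0.0917
```

```bash
python3 - <<'E'
from h import *
s,c,im=piece('blue');delta(.5155,-.017,.214,135)
E
```

```text
blue rim [ 0.5138 -0.0146  0.0562  0.0633] px [241 228] [361 350]
pose [ 0.5209 -0.0113  0.2181] [179.4078   0.3405 135.4718] F [ 0.7381  0.5157 -0.8912] shift [-0.0001 -0.0079  0.004 ] rot [0.5936 0.3381 0.4735] t 17.8 open 0.0917
```

Emit:
carry_out(offset=[[0,-0.0075,0.003],[0,0,0],[0,0,0],[0,0,0],[0,0,0],[0,0,0],[0,0,0]], rotation=[[0.6,0.3,0.5],[0,0,0],[0,0,0],[0,0,0],[0,0,0],[0,0,0],[0,0,0]], gripper=[0,0,1,1,1,1,1])

```text
time: 18.5
tool_pos: [0.5175, -0.0158, 0.219]
orientation: [179.7, 0.3, 135.1]
force: [-0.7, -0.4, -0.9]
opening: 0.0553
```

```bash
python3 - <<'E'
from h import *
delta(.62,.194,.33,135)
E
```

```text
pose [ 0.5175 -0.0158  0.219 ] [179.7164   0.2581 135.0515] F [-0.6521 -0.3806 -0.9103] shift [ 0.0752  0.2214 -0.1103] rot [0.2837 0.258  0.0521] t 18.5 open 0.0553
```

Emit:
carry_out(offset=[[0,0,-0.03],[0,0,-0.04],[0,0,-0.045],[0.012,0.035,0],[0.012,0.037,0],[0.012,0.037,0],[0.012,0.037,0],[0.012,0.037,0],[0.012,0.037,0],[0,0,0],[0,0,0]], rotation=[[0,0,0],[0.3,0.3,0],[0,0,0],[0,0,0],[0,0,0],[0,0,0],[0,0,0],[0,0,0],[0,0,0],[0,0,0],[0,0,0]], gripper=[1,1,1,1,1,1,1,1,1,1,1])

```text
time: 19.6
tool_pos: [0.6249, 0.197, 0.338]
orientation: [-180.0, -0.2, 134.8]
force: [-0.9, -0.3, -0.9]
opening: 0.0553
```

```bash
python3 - <<'E'
from h import *
s,c,im=look();cv2.imwrite("pics/w8.png",im);held(s,c,im,'blue',.219)
delta(.6213,.1941,.31,135)
E
```

```text
held x 0.000708720678467608 y 0.001212425233683338 width 0.05481985705590478 top px 327.0 227 sides [265 281] [382 292]
pose [0.6247 0.1975 0.338 ] [179.9729  -0.2366 134.7974] F [-0.4418  0.3428 -0.4938] shift [-0.0001 -0.0048  0.028 ] rot [ 0.0275 -0.2366 -0.2026] t 19.65 open 0.0553
```

Emit:
carry_out(offset=[[0,-0.0055,0.01],[0,0,0.015],[0,0,0.005]], rotation=[[0,-0.2,-0.2],[0,0,0],[0,0,0]], gripper=[1,1,1])

```text
time: 19.95
tool_pos: [0.6197, 0.19, 0.3063]
orientation: [180.0, -0.0, 134.8]
force: [-1.3, 0.3, -0.9]
opening: 0.0555
```

```bash
python3 - <<'E'
from h import *
delta(.621,.193,.282,135)
E
```

```text
pose [0.6197 0.19   0.3063] [179.9962  -0.0019 134.7899] F [-1.254   0.3398 -0.9108] shift [0.0012 0.003  0.0243] rot [ 0.0038 -0.0019 -0.2101] t 19.95 open 0.0555
```

Emit:
carry_out(offset=[[0.001,0.003,0.003],[0,0,0.004],[0,0,0.004]], rotation=[[0,0,0],[0,0,0],[0,0,0]], gripper=[1,1,1])

```text
time: 20.25
tool_pos: [0.621, 0.1912, 0.2935]
orientation: [-179.9, -0.0, 134.6]
force: [-0.0, 0.3, -0.3]
opening: 0.0555
```

```bash
python3 - <<'E'
from h import *
delta(.621,.193,.282,135)
E
```

```text
pose [0.621  0.1912 0.2935] [-179.899    -0.023   134.6288] F [-0.0057  0.2759 -0.2638] shift [0.0013 0.0013 0.0114] rot [-0.1009 -0.0234 -0.3712] t 20.25 open 0.0555
```

Emit:
carry_out(offset=[[0.001,0.001,0.004],[0,0,0.003],[0,0,0.001]], rotation=[[0,0,-0.3],[0,0,0],[0,0,0]], gripper=[1,1,1])

```text
time: 20.55
tool_pos: [0.6211, 0.1928, 0.2845]
orientation: [-179.9, -0.0, 135.0]
force: [-0.2, 0.0, 0.4]
opening: 0.0554
```

Emit:
carry_out(offset=[[0,0,0.0015]], rotation=[[0,0,0]], gripper=[1])

```text
time: 20.65
tool_pos: [0.6212, 0.1929, 0.2831]
orientation: [-179.9, -0.0, 135.0]
force: [-0.5, 0.5, -1.2]
opening: 0.0549
```

Emit:
carry_out(offset=[[0,0,0.001]], rotation=[[0,0,0]], gripper=[1])

```text
time: 20.75
tool_pos: [0.6212, 0.1929, 0.2822]
orientation: [-179.9, -0.0, 135.0]
force: [-2.0, 0.3, 5.8]
opening: 0.0548
```

Emit:
carry_out(offset=[[0,0,0.001]], rotation=[[0,0,0]], gripper=[1])

```text
time: 20.85
tool_pos: [0.6213, 0.1929, 0.2822]
orientation: [-180.0, -0.0, 135.0]
force: [-4.5, -0.7, 10.5]
opening: 0.0551
```

Blue touched down at 0.2822 as predicted, 10 N. I'll release, rise and check.

Emit:
carry_out(offset=[[0,0,0],[0,0,0],[0,0,0],[0,0,0],[0,0,-0.02],[0,0,-0.04],[0,0,-0.045],[0,0,-0.03],[-0.02,0,0],[-0.02,0,0],[0,0,0],[0,0,0]], rotation=[[0,0,0],[0,0,0],[0,0,0],[0,0,0],[0,0,0],[0,0,0],[0,0,0],[0,0,0],[0,0,0],[0,0,0],[0,0,0],[0,0,0]], gripper=[0,0,0,0,0,0,0,0,0,0,0,0])

```text
time: 22.05
tool_pos: [0.6498, 0.1653, 0.4223]
orientation: [-180.0, -0.1, 135.1]
force: [-0.4, 0.8, -0.8]
opening: 0.0923
```

```bash
python3 - <<'E'
from h import *
s,c,im=piece('blue',.063,save="pics/w9.png");piece('orange',.04,s,c,im);delta(.55,-.02,.41,135)
E
```

```text
blue rim [ 0.7573 -0.0407  0.025   0.0603] px [244 407] [268 450]
blue rim [ 0.7397 -0.0531  0.0203  0.0632] px [223 407] [245 448]
blue rim [0.7561 0.1418 0.0283 0.0685] px [363 293] [413 346]
blue rim [0.786  0.3378 0.0112 0.076 ] px [556 167] [606 223]
blue rim [0.6205 0.1943 0.0555 0.0563] px [288 138] [356 207]
orange rim [0.8303 0.2531 0.041  0.0527] px [493 262] [543 302]
pose [0.6498 0.1652 0.4222] [-179.9388   -0.0384  135.078 ] F [-0.0588  0.4454 -0.1157] shift [-0.0601 -0.2015  0.0124] rot [-0.0613 -0.0383  0.078 ] t 22.1 open 0.0921
```

Blue is seated at (0.6205,0.1943), with its 56 mm rim at the right height. Now to green, passing in front of the bottle.

Emit:
carry_out(offset=[[-0.01,-0.034,0],[-0.01,-0.034,0],[-0.01,-0.034,0],[-0.01,-0.034,0],[-0.01,-0.034,0],[-0.01,-0.034,0],[-0.034,-0.016,0],[-0.034,-0.016,0],[-0.034,-0.016,0],[-0.034,-0.016,0],[-0.034,-0.016,0],[-0.034,-0.016,0],[0,0,0],[0,0,0]], rotation=[[0,0,0],[0,0,0],[0,0,0],[0,0,0],[0,0,0],[0,0,0],[0,0,0],[0,0,0],[0,0,0],[0,0,0],[0,0,0],[0,0,0],[0,0,8.2],[0,0,8.2]], gripper=[0,0,0,0,0,0,0,0,0,0,0,0,0,0])

```text
time: 23.5
tool_pos: [0.6222, -0.2309, 0.4119]
orientation: [-179.4, -0.9, 119.6]
force: [-0.1, 0.2, -0.4]
opening: 0.092
```

Emit:
carry_out(offset=[[0,0,0],[0,0,0],[0,0,0],[0,0,0],[0,0,0],[0,0,0],[0,0,0],[0,0,0],[0,0,0],[0,0,0],[0,0,0]], rotation=[[0,0,8.2],[0,0,8.2],[0,0,8.2],[0,0,8.2],[0,0,8.2],[0,0,8.2],[0,0,8.2],[0,0,8.2],[0,0,8.2],[0,0,0],[0,0,0]], gripper=[0,0,0,0,0,0,0,0,0,0,0])

```text
time: 24.6
tool_pos: [0.6223, -0.218, 0.404]
orientation: [-178.1, 0.5, 43.4]
force: [-0.3, 1.0, -0.9]
opening: 0.0916
```

```bash
python3 - <<'E'
from h import *
s,c,im=piece('green',save="pics/w10.png");piece('yellow',0,s,c,im);delta(.63,-.231,.28,45)
E
```

```text
green rim [ 0.6308 -0.23    0.047   0.0509] px [327 184] [376 235]
yellow rim [ 0.451  -0.3798  0.0549  0.0635] px [306 407] [361 425]
yellow rim [ 0.5383 -0.2796  0.0666  0.0761] px [291 271] [354 335]
yellow rim [ 0.4206 -0.1493  0.0526  0.0829] px [129 270] [191 327]
pose [ 0.6223 -0.2179  0.404 ] [-178.0474    0.4366   43.4224] F [ 0.3775  0.0396 -0.5599] shift [-0.0025  0.019   0.1234] rot [-1.9585  0.4096 -1.5849] t 24.65 open 0.092
```

Emit:
carry_out(offset=[[0,0,0],[-0.0012,0.009,0.03],[-0.0012,0.009,0.03],[0,0,0.03],[0,0,0.03],[0,0,0]], rotation=[[-2,0.4,-1.6],[0,0,0],[0,0,0],[0,0,0],[0,0,0],[0,0,0]], gripper=[0,0,0,0,0,0])

```text
time: 25.25
tool_pos: [0.635, -0.2313, 0.2815]
orientation: [179.8, -0.3, 46.1]
force: [-0.6, 0.7, 0.2]
opening: 0.0919
```

```bash
python3 - <<'E'
from h import *
s,c,im=piece('green');delta(.63,-.231,.215,45)
E
```

```text
green rim [ 0.6317 -0.2297  0.0467  0.0528] px [280 219] [353 295]
pose [ 0.6356 -0.2319  0.2839] [179.6447  -0.4008  46.039 ] F [-0.1648 -0.1627 -0.4082] shift [-0.0037 -0.0051  0.0688] rot [ 0.3517 -0.404   1.0378] t 25.3 open 0.0919
```

Emit:
carry_out(offset=[[-0.004,-0.005,0.02],[0,0,0.025],[0,0,0.018],[0,0,0.002]], rotation=[[0.35,-0.4,1],[0,0,0],[0,0,0],[0,0,0]], gripper=[0,0,0,0])

```text
time: 25.7
tool_pos: [0.6307, -0.2322, 0.2216]
orientation: [179.6, -0.2, 45.1]
force: [-0.1, 0.3, 1.2]
opening: 0.0917
```

```bash
python3 - <<'E'
from h import *
delta(.63,-.2315,.2155,45)
E
```

```text
pose [ 0.6307 -0.2322  0.2216] [179.6189  -0.2459  45.099 ] F [-0.0698  0.3333  1.2449] shift [-0.     -0.001   0.0061] rot [ 0.3809 -0.2462  0.0982] t 25.7 open 0.0917
```

Emit:
carry_out(offset=[[0,-0.001,0.005],[0,0,0],[0,0,0],[0,0,0],[0,0,0],[0,0,0],[0,0,0]], rotation=[[0.4,-0.25,0],[0,0,0],[0,0,0],[0,0,0],[0,0,0],[0,0,0],[0,0,0]], gripper=[0,1,1,1,1,1,1])

```text
time: 26.4
tool_pos: [0.6312, -0.232, 0.2201]
orientation: [179.8, -0.1, 45.1]
force: [-0.3, -0.0, -1.3]
opening: 0.0475
```

```bash
python3 - <<'E'
from h import *
delta(.56,-.02,.38,45)
E
```

```text
pose [ 0.6312 -0.232   0.2201] [179.7814  -0.1232  45.1348] F [-0.273  -0.0196 -1.2724] shift [ 0.1004 -0.1994 -0.1605] rot [ 0.2185 -0.1234  0.1345] t 26.4 open 0.0475
```

Emit:
carry_out(offset=[[0,0,-0.03],[0,0,-0.05],[0,0,-0.05],[0,0,-0.05],[0.016,-0.035,0],[0.016,-0.035,0],[0.016,-0.035,0],[0.016,-0.035,0],[0.016,-0.035,0],[0.016,-0.035,0],[0.034,-0.017,0],[0.034,-0.017,0],[0.034,-0.017,0],[0.034,-0.017,0],[0.034,-0.017,0],[0.034,-0.017,0],[0,0,0],[0,0,0]], rotation=[[0.2,-0.1,0],[0,0,0],[0,0,0],[0,0,0],[0,0,0],[0,0,0],[0,0,0],[0,0,0],[0,0,0],[0,0,0],[0,0,0],[0,0,0],[0,0,0],[0,0,0],[0,0,0],[0,0,0],[0,0,0],[0,0,0]], gripper=[1,1,1,1,1,1,1,1,1,1,1,1,1,1,1,1,1,1])

```text
time: 28.2
tool_pos: [0.6199, 0.2152, 0.4072]
orientation: [-179.8, -0.2, 44.9]
force: [-0.5, -0.2, -0.3]
opening: 0.047
```

```bash
python3 - <<'E'
from h import *
s,c,im=look();cv2.imwrite("pics/w11.png",im);held(s,c,im,'green',.220)
delta(.6205,.1942,.345,45)
E
```

```text
held x -0.0019310093070876097 y 2.3138773719554376e-05 width 0.04617078671181361 top px 324.0 241 sides [275 292] [372 304]
pose [0.6197 0.2158 0.4071] [-179.7496   -0.2641   44.9215] F [ 0.6026  0.1226 -0.0152] shift [-0.015   0.0161  0.062 ] rot [-0.2502 -0.2643 -0.0779] t 28.25 open 0.0468
```

Emit:
carry_out(offset=[[-0.007,0.008,0.02],[-0.006,0.008,0.02],[0,0,0.02],[0,0,0.003]], rotation=[[-0.25,-0.25,0],[0,0,0],[0,0,0],[0,0,0]], gripper=[1,1,1,1])

```text
time: 28.65
tool_pos: [0.6215, 0.1897, 0.3443]
orientation: [180.0, -0.2, 44.6]
force: [-1.7, 0.3, -1.0]
opening: 0.0472
```

```bash
python3 - <<'E'
from h import *
delta(.6217,.1955,.306,45)
E
```

```text
pose [0.6215 0.1897 0.3443] [179.9581  -0.157   44.5708] F [-1.7077  0.267  -0.9555] shift [ 0.0041 -0.004   0.0383] rot [ 0.0424 -0.1568 -0.4293] t 28.65 open 0.0472
```

Emit:
carry_out(offset=[[0.004,-0.004,0.004],[0,0,0.006],[0,0,0.002]], rotation=[[0,-0.15,-0.4],[0,0,0],[0,0,0]], gripper=[1,1,1])

```text
time: 28.95
tool_pos: [0.622, 0.1938, 0.3337]
orientation: [179.9, -0.1, 44.8]
force: [0.4, -0.4, 0.3]
opening: 0.0469
```

```bash
python3 - <<'E'
from h import *
delta(.6217,.1955,.306,45)
E
```

```text
pose [0.622  0.1938 0.3337] [179.9117  -0.1164  44.8321] F [ 0.4388 -0.3856  0.2658] shift [ 0.001  -0.0014  0.0277] rot [ 0.0885 -0.1163 -0.168 ] t 28.95 open 0.0469
```

Emit:
carry_out(offset=[[0.001,-0.0012,0.005],[0,0,0.004],[0,0,0.004]], rotation=[[0,-0.1,-0.2],[0,0,0],[0,0,0]], gripper=[1,1,1])

```text
time: 29.25
tool_pos: [0.6222, 0.196, 0.3213]
orientation: [179.9, -0.2, 45.1]
force: [-1.1, -0.4, -0.8]
opening: 0.0469
```

Emit:
carry_out(offset=[[0,0,0.003],[0,0,0.003]], rotation=[[0,0,0],[0,0,0]], gripper=[1,1])

```text
time: 29.45
tool_pos: [0.6222, 0.1962, 0.3147]
orientation: [179.9, -0.2, 45.1]
force: [-0.3, -0.1, -0.0]
opening: 0.0473
```

Emit:
carry_out(offset=[[0,0,0.003],[0,0,0.002]], rotation=[[0,0,0],[0,0,0]], gripper=[1,1])

```text
time: 29.65
tool_pos: [0.6222, 0.1962, 0.3091]
orientation: [179.9, -0.1, 45.1]
force: [-0.1, -0.2, 0.4]
opening: 0.0472
```

Emit:
carry_out(offset=[[0,0,0.0015]], rotation=[[0,0,0]], gripper=[1])

```text
time: 29.75
tool_pos: [0.6222, 0.1961, 0.3073]
orientation: [179.9, -0.1, 45.1]
force: [0.3, 0.9, -0.4]
opening: 0.0469
```

Emit:
carry_out(offset=[[0,0,0.001]], rotation=[[0,0,0]], gripper=[1])

```text
time: 29.85
tool_pos: [0.6222, 0.1961, 0.3062]
orientation: [179.9, -0.1, 45.1]
force: [-0.4, 0.3, -0.2]
opening: 0.0472
```

Emit:
carry_out(offset=[[0,0,0.001]], rotation=[[0,0,0]], gripper=[1])

```text
time: 29.95
tool_pos: [0.6224, 0.1961, 0.3059]
orientation: [179.9, -0.1, 45.1]
force: [-3.2, 0.3, 11.5]
opening: 0.0468
```

Emit:
carry_out(offset=[[0,0,0.001]], rotation=[[0,0,0]], gripper=[1])

```text
time: 30.05
tool_pos: [0.6225, 0.1959, 0.306]
orientation: [179.9, -0.2, 45.1]
force: [-4.2, 0.2, 7.9]
opening: 0.0467
```

Green touched down at 0.306 as predicted, 11 N at most. Release, rise, check.

Emit:
carry_out(offset=[[0,0,0],[0,0,0],[0,0,0],[0,0,0],[0,0,-0.02],[0,0,-0.04],[0,0,-0.05],[0,0,-0.02],[-0.02,0,0],[-0.02,0,0],[0,0,0],[0,0,0]], rotation=[[0,0,0],[0,0,0],[0,0,0],[0,0,0],[0,0,0],[0,0,0],[0,0,0],[0,0,0],[0,0,0],[0,0,0],[0,0,0],[0,0,0]], gripper=[0,0,0,0,0,0,0,0,0,0,0,0])

```text
time: 31.25
tool_pos: [0.5936, 0.1675, 0.4403]
orientation: [179.9, -0.2, 45.2]
force: [0.5, 0.7, 0.3]
opening: 0.0919
```

```bash
python3 - <<'E'
from h import *
s,c,im=piece('green',.086,save="pics/w12.png");delta(.451,.234,.33,45)
b=camera("scene")[100:250,200:350]
cv2.imwrite("pics/m12.png",np.hstack([cv2.resize(im,(440,330)),cv2.resize(b,(330,330),interpolation=cv2.INTER_CUBIC)]))
E
```

```text
green rim [0.6226 0.1957 0.0471 0.0473] px [294 147] [353 205]
pose [0.5937 0.1673 0.4402] [179.8669  -0.128   45.1435] F [-0.263  -0.8307  0.1569] shift [-0.0536 -0.1485  0.1097] rot [ 0.1329 -0.1282  0.1433] t 31.3 open 0.0922
```

View pics/m12.png

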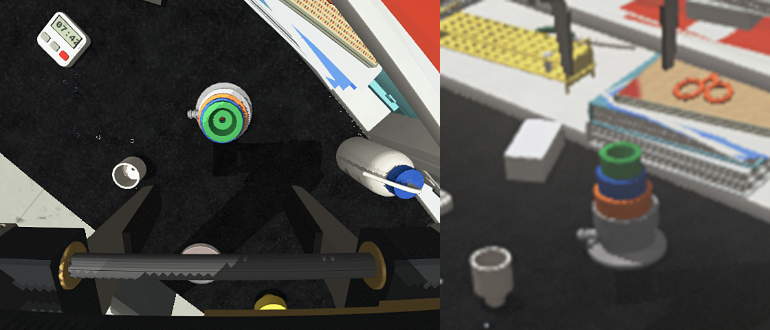

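The stack is level: orange, blue and green are centred, green at (0.6226,0.1957). The crucible is upright at composite (129,173), and bottle, timer and dish are in place. On to the crucible.

Emit:
carry_out(offset=[[-0.013,-0.036,0],[-0.013,-0.038,0.02],[-0.014,-0.038,0.03],[-0.013,-0.038,0.03],[0,0,0.02],[0,0,0]], rotation=[[0,0,0],[0,0,0],[0,0,0],[0,0,0],[0,0,0],[0,0,0]], gripper=[0,0,0,0,0,0])

```text
time: 31.95
tool_pos: [0.4483, 0.2407, 0.3349]
orientation: [179.5, -0.1, 45.3]
force: [-0.1, -0.6, 1.2]
opening: 0.0917
```

```bash
python3 - <<'E'
from h import *
s,c,im=look();cv2.imwrite("pics/w13.png",im)
for z,n in((.058,'rim'),):
    h=cv2.cvtColor(im,cv2.COLOR_BGR2HSV);g=h[:,:,2];m=((g>110)&(h[:,:,1]<70)).astype(np.uint8);m[335:]=0
    for k in cv2.findContours(m,cv2.RETR_CCOMP,cv2.CHAIN_APPROX_NONE)[0]:
        if len(k)>80: 
            e=circ(c,k,z)
            if np.hypot(e[0]-.451,e[1]-.235)<.06:print(k.reshape(-1,2).min(0),k.reshape(-1,2).max(0),e)
delta(.451,.235,.22,45,s)
cv2.imwrite("pics/c13.png",im[120:360,200:440])
E
```

```text
[299 203] [355 267] [0.4527 0.2379 0.0421 0.0506]
pose [0.4483 0.2407 0.3349] [179.4991  -0.0874  45.3053] F [-0.1285 -0.5623  1.2014] shift [-0.0024  0.0049  0.1149] rot [ 0.5007 -0.0887  0.3049] t 31.95 open 0.0917
```

View pics/c13.png

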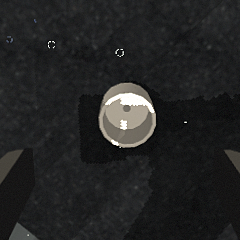

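Crop: the crucible cup's rim is centred at about (127,119), full-image (327,239). Its 42 mm width fits, and after removing the wall from the fit the centre is about (0.450,0.235).

Emit:
carry_out(offset=[[-0.003,0.005,0.02],[0,0,0.035],[0,0,0.03],[0,0,0.018],[0,0,0.002]], rotation=[[0.5,-0.1,0.3],[0,0,0],[0,0,0],[0,0,0],[0,0,0]], gripper=[0,0,0,0,0])

```text
time: 32.5
tool_pos: [0.4595, 0.2362, 0.2333]
orientation: [179.7, -0.8, 44.8]
force: [0.1, -0.2, 1.0]
opening: 0.0919
```

```bash
python3 - <<'E'
from h import *
s,c,im=look();print(ray(c,[(327,239)],.058));delta(.45,.235,.219,45)
h=cv2.cvtColor(im,cv2.COLOR_BGR2HSV);g=h[:,:,2];m=((g>110)&(h[:,:,1]<70)).astype(np.uint8);m[350:]=0
for k in cv2.findContours(m,cv2.RETR_EXTERNAL,cv2.CHAIN_APPROX_NONE)[0]:
    if len(k)>80: print(k.reshape(-1,2).min(0),k.reshape(-1,2).max(0),circ(c,k,.058))
E
```

```text
[[0.4848 0.2581 0.058 ]]
pose [0.4599 0.2362 0.2341] [179.7018  -0.867   44.7914] F [ 0.8394  0.3915 -0.8635] shift [-0.0081 -0.0062  0.0149] rot [ 0.2997 -0.8665 -0.2108] t 32.55 open 0.092
[  0 298] [ 38 342] [0.3425 0.3394 0.0262 0.0294]
[425 270] [520 349] [0.4991 0.0976 0.023  0.2352]
[127 270] [222 349] [0.2945 0.2735 0.0249 0.2909]
[265 253] [354 349] [0.4543 0.239  0.0425 0.0575]
[491  34] [639 206] [0.606  0.2081 0.0758 0.1045]
```

Emit:
carry_out(offset=[[-0.008,-0.006,0.008],[0,0,0.004]], rotation=[[0.3,-0.9,-0.2],[0,0,0]], gripper=[0,0])

```text
time: 32.75
tool_pos: [0.4515, 0.2348, 0.2237]
orientation: [180.0, -0.1, 44.9]
force: [-0.3, 0.4, -0.8]
opening: 0.0915
```

```bash
python3 - <<'E'
from h import *
delta(.45,.235,.219,45)
E
```

```text
pose [0.4515 0.2348 0.2237] [179.9613  -0.1456  44.9304] F [-0.2827  0.3617 -0.7937] shift [-0.0009 -0.0012  0.0047] rot [ 0.0388 -0.1456 -0.0696] t 32.75 open 0.0915
```

Emit:
carry_out(offset=[[-0.001,-0.001,0.002],[0,0,0],[0,0,0],[0,0,0],[0,0,0],[0,0,0],[0,0,0]], rotation=[[0,-0.1,0],[0,0,0],[0,0,0],[0,0,0],[0,0,0],[0,0,0],[0,0,0]], gripper=[0,1,1,1,1,1,1])

```text
time: 33.45
tool_pos: [0.4505, 0.2357, 0.2236]
orientation: [180.0, -0.3, 45.0]
force: [-0.5, 0.5, -0.4]
opening: 0.0462
```

```bash
python3 - <<'E'
from h import *
s,c,im=look();delta(.6226,.1957,.38,45,s)
h=cv2.cvtColor(im,cv2.COLOR_BGR2HSV);g=h[:,:,2];m=((g>90)&(h[:,:,1]<70)).astype(np.uint8);m[360:]=0
for k in cv2.findContours(m,cv2.RETR_EXTERNAL,cv2.CHAIN_APPROX_NONE)[0]:
    if len(k)>80: k=k.reshape(-1,2);print(k.min(0),k.max(0),k[k[:,0].argmin()],k[k[:,0].argmax()])
E
```

```text
pose [0.4505 0.2357 0.2236] [179.9582  -0.2827  44.994 ] F [-0.5361  0.4563 -0.4075] shift [ 0.0941  0.1501 -0.1558] rot [ 0.0419 -0.2827 -0.0061] t 33.45 open 0.0462
[612 324] [639 359] [612 359] [639 359]
[  0 295] [ 79 359] [  0 295] [ 79 359]
[378 270] [438 359] [378 271] [438 332]
[208 270] [268 359] [208 332] [268 273]
[276 243] [370 354] [276 306] [370 321]
[516  13] [639 192] [516 103] [639 186]
```

Emit:
carry_out(offset=[[0,0,0],[0,0,0],[0,0,-0.03],[0,0,-0.05],[0,0,-0.05],[0,0,-0.05],[0.023,0.037,0],[0.023,0.037,0],[0.023,0.037,0],[0.022,0.036,0],[0,0,0],[0,0,0]], rotation=[[0,0,0],[0,0,0],[0,0,0],[0,0,0],[0,0,0],[0,0,0],[0,0,0],[0,0,0],[0,0,0],[0,0,0],[0,0,0],[0,0,0]], gripper=[1,1,1,1,1,1,1,1,1,1,1,1])

```text
time: 34.7
tool_pos: [0.6193, 0.2058, 0.41]
orientation: [-179.7, -0.4, 46.3]
force: [-0.5, -0.7, -1.4]
opening: 0.0425
```

```bash
python3 - <<'E'
from h import *
s,c,im=look();cv2.imwrite("pics/w14.png",im);delta(.6226,.1957,.36,45,s)
cv2.imwrite("pics/c14.png",cv2.resize(im[200:370,220:430],(630,510)))
E
```

```text
pose [0.6193 0.2058 0.41  ] [-179.6644   -0.3792   46.2722] F [-0.4562 -0.6595 -1.4266] shift [-0.0054  0.0097  0.0499] rot [-0.3398 -0.3754  1.2733] t 34.7 open 0.0425
```

View pics/c14.png

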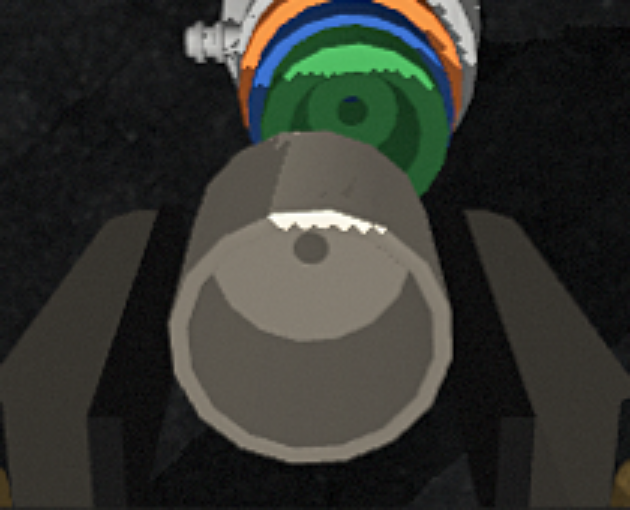

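The crop shows the crucible held upright: rim centre at (311,336), full-image (323.7,312). The green socket is behind it with its drain hole at (351,110), full-image (337,236.7).

```bash
python3 - <<'E'
from h import *
s=sense();c=calibration("wrist");R=Ro.from_euler('xyz',s['orientation'],degrees=True)
D=.2237;f=lambda p,h:R.inv().apply(ray(c,[p],s['tool_pos'][2]-h)-s['tool_pos'])[0]
print('centre',f((323.7,312),D-.058),'L',f((276.7,312),D-.058),'R',f((370.7,312),D-.058),'front',f((323.7,244),D-.020)-[.0215,0,0])
print('green hole',ray(c,[(337,236.7)],.108));delta(.6226,.1957,.36,45,s)
E
```

```text
centre [-0.0001 -0.      0.1657] L [-0.0002 -0.021   0.1658] R [-0.0001  0.021   0.1656] front [-0.0023  0.0001  0.2038]
green hole [[0.6222 0.1953 0.108 ]]
pose [0.6191 0.2057 0.41  ] [-179.688    -0.3828   46.268 ] F [ 0.0323  0.0256 -0.4065] shift [-0.0051  0.0097  0.0499] rot [-0.3163 -0.3793  1.269 ] t 34.75 open 0.043
```

Emit:
carry_out(offset=[[-0.0045,0.0095,0.015],[0,0,0.02],[0,0,0.005]], rotation=[[-0.3,-0.4,1.3],[0,0,0],[0,0,0]], gripper=[1,1,1])

```text
time: 35.05
tool_pos: [0.6207, 0.1962, 0.3679]
orientation: [-179.9, 0.0, 44.9]
force: [-0.4, -0.2, -0.5]
opening: 0.0429
```

```bash
python3 - <<'E'
from h import *
delta(.623,.196,.3325,45)
E
```

```text
pose [0.6207 0.1962 0.3679] [-179.904     0.0246   44.93  ] F [-0.4284 -0.2271 -0.4791] shift [0.0015 0.0018 0.0354] rot [-0.096   0.0245 -0.07  ] t 35.05 open 0.0429
```

Emit:
carry_out(offset=[[0.0015,0.0018,0.006],[0,0,0.006],[0,0,0.001]], rotation=[[-0.1,0,0],[0,0,0],[0,0,0]], gripper=[1,1,1])

```text
time: 35.35
tool_pos: [0.6219, 0.1963, 0.3532]
orientation: [-180.0, 0.1, 44.9]
force: [-0.5, -0.6, -0.0]
opening: 0.043
```

```bash
python3 - <<'E'
from h import *
delta(.623,.196,.3325,45)
E
```

```text
pose [0.6219 0.1963 0.3532] [-179.9554    0.124    44.9445] F [-0.4796 -0.608  -0.0042] shift [0.0006 0.001  0.0207] rot [-0.0446  0.124  -0.0556] t 35.35 open 0.043
```

Emit:
carry_out(offset=[[0.0006,0.001,0.004],[0,0,0.004],[0,0,0.003]], rotation=[[0,0.1,0],[0,0,0],[0,0,0]], gripper=[1,1,1])

```text
time: 35.65
tool_pos: [0.6234, 0.1963, 0.3426]
orientation: [-180.0, -0.1, 45.0]
force: [-0.4, -0.6, -1.6]
opening: 0.0425
```

Emit:
carry_out(offset=[[0,0,0.003],[0,0,0.002]], rotation=[[0,0,0],[0,0,0]], gripper=[1,1])

```text
time: 35.85
tool_pos: [0.6235, 0.1962, 0.3373]
orientation: [180.0, -0.1, 45.0]
force: [-0.1, -0.2, -1.6]
opening: 0.043
```

Emit:
carry_out(offset=[[0,0,0.002]], rotation=[[0,0,0]], gripper=[1])

```text
time: 35.95
tool_pos: [0.6235, 0.1962, 0.3351]
orientation: [180.0, -0.1, 45.0]
force: [0.5, 0.2, -1.2]
opening: 0.043
```

Emit:
carry_out(offset=[[0,0,0.0015]], rotation=[[0,0,0]], gripper=[1])

```text
time: 36.05
tool_pos: [0.6235, 0.1962, 0.3335]
orientation: [180.0, -0.1, 45.0]
force: [-1.0, 0.7, -0.9]
opening: 0.0428
```

Emit:
carry_out(offset=[[0,0,0.001]], rotation=[[0,0,0]], gripper=[1])

```text
time: 36.15
tool_pos: [0.6236, 0.1962, 0.3327]
orientation: [-180.0, -0.1, 45.0]
force: [-2.9, 0.8, 8.1]
opening: 0.0428
```

Contact came at 0.3327, against 0.3327 predicted. Release, rise clear and check.

Emit:
carry_out(offset=[[0,0,0],[0,0,0],[0,0,0],[0,0,0],[0,0,-0.02],[0,0,-0.03],[0,0,-0.04],[0,0,-0.03],[-0.025,0,0],[-0.025,0,0],[-0.025,0,0],[0,0,0],[0,0,0]], rotation=[[0,0,0],[0,0,0],[0,0,0],[0,0,0],[0,0,0],[0,0,0],[0,0,0],[0,0,0],[0,0,0],[0,0,0],[0,0,0],[0,0,0],[0,0,0]], gripper=[0,0,0,0,0,0,0,0,0,0,0,0,0])

```text
time: 37.45
tool_pos: [0.569, 0.1417, 0.4574]
orientation: [180.0, -0.2, 45.0]
force: [0.1, 0.8, -0.4]
opening: 0.0918
```

```bash
python3 - <<'E'
from h import *
s,c,im=look();print(s['tool_pos'],s['opening'],s['force'],s['time']);b=camera("scene");cs=calibration("scene")
g=b[90:240,190:400]
cv2.imwrite("pics/m15.png",np.hstack([cv2.resize(im,(380,285)),cv2.resize(g,(399,285),interpolation=cv2.INTER_CUBIC)]))
h=cv2.cvtColor(im,cv2.COLOR_BGR2HSV);m=((h[:,:,2]>90)&(h[:,:,1]<60)).astype(np.uint8)
for k in cv2.findContours(m,cv2.RETR_EXTERNAL,cv2.CHAIN_APPROX_NONE)[0]:
    if len(k)>80:
        e=circ(c,k,.167)
        if np.hypot(e[0]-.623,e[1]-.196)<.03:print('crucible rim',e,cv2.boundingRect(k))
piece('green',.086,s,c,im)
E
```

```text
[0.569  0.1417 0.4574] 0.09179856781898665 [ 0.1352  0.8204 -0.4284] 37.45
crucible rim [0.623  0.1975 0.0568 0.0657] (273, 88, 92, 83)
```

View pics/m15.png

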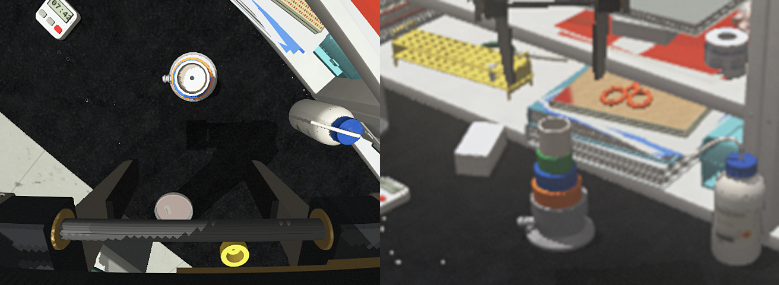

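The stack stands upright and tightly nested: crucible on green, blue and orange at about (555,135) to (560,215). The gripper is open and clear, and the bottle, timer and dish are unmoved. Handing in.

```bash
python3 -c "
from station import finish_job
print(finish_job())"
```

```text
the job is handed in; nothing more can be done
None
```

I built the stack in the required order (orange, blue, green, then the white crucible), released everything and handed the job in at about 37.5 s of the 125 s allowed.

**Seating:**

| Piece | Tool height at contact | Expected | Largest seating force read |
|---|---|---|---|
| Orange | 0.2545 m | 0.2546 m | 12 N |
| Blue | 0.2822 m | 0.282 m | 10.5 N |
| Green | 0.306 m | 0.306 m | 11.5 N |
| Crucible | 0.3327 m | 0.3327 m | 8 N |

After each release, the wrist camera put the adapter axes within about 3 mm of each other. The last pictures show an upright, closely nested stack, with the gripper open and clear. The petri dish, timer and wash bottle looked unmoved, though I did not measure them again.

**What went wrong or disagreed:**
- **First orange attempt:** I gripped it too low, so the fingertips landed on the receiver's top twice, at 22 N and then about 31 N (wrist reading). I set the piece down, gripped it higher, and all later grips used that height.
- **Receiver axis:** early camera estimates differed by several millimetres. A compromise between them let the orange adapter go in without side force.
- **Final crucible check:** my last fit of the crucible's rim was merged with the receiver's ring behind it, giving about 57–66 mm instead of 43 mm. It does not confirm the crucible's position; that rests on the contact height and the picture.

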